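Start a drying run for damp circuit boards

ROBOT

A 6-joint arm with a two-finger parallel gripper is mounted at the origin on the work surface. World frame = base frame: x ahead of the robot, y to its left, z up, the work surface at z = 0. Lengths are in m, angles in rad, forces in N, time in s.
With the tool pointing down it reaches from about 0.375 to 0.9 m from the base axis. Payload 3.1 kg.
Tool frame: the origin (TCP) lies midway between the tips of the shut fingers; the grasp point (between the pads) lies 19 mm behind it; z points along the fingers, y is the direction in which the jaws open and shut (so a half turn about z gives the same grasp; the last joint's range is limited). The gripper opens to 85 mm and grips with 20 to 120 N. Pads are 22 mm wide; open, the fingers measure 114 mm over their backs; the gripper's body (76 mm by 85 mm) begins 54 mm behind the grasp point. The pads swing forward as they close: fully open they stand 13 mm farther back than shut.
Start: joints at [-1.423, 0.527, 1.433, -0, 1.181, -0.178], TCP at [0.201, -0.592, 0.231] pointing down, gripper open.
Joint ranges: [-3.08, 3.08], [-0.75, 2.2], [0.22, 2.44], [-1.43, 4.57], [0, 2.65], [-2.85, 2.85]. Speed limits (rad/s): [2.79, 2.79, 3.14, 3.14, 3.14, 3.14].

INTERFACE

Orientations are given as a unit quaternion [x, y, z, w].
In Python, from station import manip gives the robot as it stands. The module is installed in compiled form; this text tells all that it offers.
- The arm moves only by the tool drive_tool, never from a script. Its argument "deltas" is one flat list of numbers, 4 for each row, row after row: the shift along the tool's x, y, z in cm, then the turn about the tool's z in degrees. A call has 1 to 12 rows; each row is the pose to reach, as a shift and turn from the pose measured when the call began, along the tool's axes at that moment; what a row does not reach only later rows make up. A row lasts 1/10 s, in which the tool goes at most 50 mm and 8.59 degrees, less where a joint would pass 70% of its speed; a pose out of reach is approached as far as the arm can. A call with a gripper value outside its range is refused whole. "hand" is the finger opening in cm, from 0 to 8.54, set as the call begins (left out, the last holds). The fingers move at their own pace and stop on an object; "squeeze" is the grip in N (left out, the last holds). Time passes only in rows, so rows that repeat a pose let the fingers close. It gives the time, the measured TCP pose, the force and the opening at its end, in the units of the state.
- manip.sense(): the state, without advancing time (a new reading comes with each control period).
- manip.snapshot(name): name is "scene" or "top" or "wrist"; returns a dict with "frame" (420x560x3 uint8, red, green, blue), "depth" (420x560 float32, m along the optical axis (not along the pixel's ray), 0 where there is no reading), "fx", "fy", "cx", "cy" (pixels), "k1" (the pictures are not rectified: a ray, as slopes to the right and down, at radius r is drawn at 1 + k1 r^2 times it, then the intrinsics apply), "R" (3x3) and "t" (3): a world point X has camera coordinates R X + t. Camera axes: x right, y down, z forward; pixel columns grow to the right and rows downward; lengths in m; the calibration is good to about 2 mm. A picture is of the moment at which its call begins.
- manip.sign_off(): hands the job in, once; it reports no verdict.
The state is a dict: "t": time; "q": joint angles; "qd": joint speeds; "tau": joint torques, N m; "tcp_pos": TCP position; "tool_rot": TCP orientation; "force": force on the tool from outside, world axes, zero at the start; "ft_torque": the same for the moment, N m; "finger_gap": opening from 0.0 (shut) to 1.0 (fully open).
Only numpy, scipy, OpenCV 4.12 (cv2) and the standard library are available. Lean on these libraries where they do the work, as an engineer would, in place of code of your own. Each camera call takes 0.05 s, during which the arm holds its last target.

TASK

Turn over the desiccant beads in the warmer's pot with the wooden stirrer, spilling none and not bearing hard on the pot, and stand the stirrer back on its cork coaster. Then gently lay every damp board that is there into a recess of its own shape in the drying plate, and press the start button. Leave the other things on the desk alone.

Things in the scene. Friction and masses are not known exactly. Their poses are not given: they have to be found in the camera images.
- stirrer: wooden stirrer that stands upright by itself, 165 mm tall, 120 g; origin at the centre of its underside, z up along it. Round foot 30 mm in diameter and 30 mm high, thin 14 mm rod to 90 mm, then a square handle 24 x 24 mm (faces along its x and y) from 90 to 165 mm
- coaster: cork disc 92 mm in diameter, 5 mm thick, fixed on the table; origin at the centre of its underside; the stirrer stands on it
- warmer: desk warmer, fixed: white base 170 (x) x 270 (y) x 25 mm; on it a steel pot centred at y = +50 mm and the start button at y = -95 mm in its own frame; origin at the centre of its underside
- pot (a point): centre of the pot's inner floor (29 mm above the table). The pot's inner radius is 70 mm at the floor and 72 mm at the rim, 51 mm above this point
- tray: fixed aluminium drying plate 190 x 190 x 14 mm with four recesses 6 mm deep, two round and two square; origin at the centre of its underside
- start (a joint): travel of the start button, 0 released to 0.006 m fully down; a spring pushes it back, about 5 N when fully down
- start_top (a point): centre of the top of the start button (32 mm in diameter), pressed straight down
- tray_hole0 (a point): centre of the mouth, 14 mm above the table, of a round recess 69 mm in diameter, 6 mm deep
- tray_hole1 (a point): centre of the mouth, 14 mm above the table, of a round recess 69 mm in diameter, 6 mm deep
- tray_hole2 (a point): centre of the mouth, 14 mm above the table, of a square recess 59 x 59 mm, sides along the tray's x and y, 6 mm deep
- tray_hole3 (a point): centre of the mouth, 14 mm above the table, of a square recess 59 x 59 mm, sides along the tray's x and y, 6 mm deep
- round0: damp circuit board, dark green disc 66 mm in diameter, 6 mm thick, origin at the centre of its underside, z up; a black upright capacitor 24 mm in diameter stands in its middle from 6 to 42 mm above the underside (grasp it there); 80 g; may be absent
- round1: damp circuit board, dark green disc 66 mm in diameter, 6 mm thick, origin at the centre of its underside, z up; a black upright capacitor 24 mm in diameter stands in its middle from 6 to 42 mm above the underside (grasp it there); 80 g; may be absent
- square0: damp circuit board, dark green square 56 x 56 mm, sides along its x and y, 6 mm thick, origin at the centre of its underside, z up; a black upright capacitor 24 mm in diameter stands in its middle from 6 to 42 mm above the underside (grasp it there); 80 g; may be absent
- square1: damp circuit board, dark green square 56 x 56 mm, sides along its x and y, 6 mm thick, origin at the centre of its underside, z up; a black upright capacitor 24 mm in diameter stands in its middle from 6 to 42 mm above the underside (grasp it there); 80 g; may be absent
- bead0: chunky white ceramic desiccant bead, drum-shaped, 26 mm in diameter and 22 mm high, 20 g; origin at its centre; starts in a loose ring some 41 mm from the pot's centre, the middle being free
- bead1: chunky white ceramic desiccant bead, drum-shaped, 26 mm in diameter and 22 mm high, 20 g; origin at its centre; starts in a loose ring some 41 mm from the pot's centre, the middle being free
- bead2: chunky white ceramic desiccant bead, drum-shaped, 26 mm in diameter and 22 mm high, 20 g; origin at its centre; starts in a loose ring some 41 mm from the pot's centre, the middle being free
- bead3: chunky white ceramic desiccant bead, drum-shaped, 26 mm in diameter and 22 mm high, 20 g; origin at its centre; starts in a loose ring some 41 mm from the pot's centre, the middle being free
- bead4: chunky white ceramic desiccant bead, drum-shaped, 26 mm in diameter and 22 mm high, 20 g; origin at its centre; starts in a loose ring some 41 mm from the pot's centre, the middle being free
- bead5: chunky white ceramic desiccant bead, drum-shaped, 26 mm in diameter and 22 mm high, 20 g; origin at its centre; starts in a loose ring some 41 mm from the pot's centre, the middle being free
- spool: bystander, not to be disturbed: reel of solder, 52 mm across, 30 mm high
- teajar: bystander, not to be disturbed: tea jar, 68 mm across, 170 mm high
- screwdriver: bystander, not to be disturbed: screwdriver lying flat, about 200 mm long

How it is judged:
On the way, in this order (a step that is already met when the one before it is completed fails the run):
1. With the held stirrer's foot under 20 mm above the pot's floor, five or more of the six beads are at one moment over 25 mm from where they started, all still in the pot (horizontal distance between stirrer and pot below 0.055 m and z of stirrer in the frame of pot below 0.02 m and angle between stirrer's own z axis and vertical below 0.6 rad and contact force between the fingers and stirrer above 1 N and (distance of each of bead1, bead2, bead3, bead4, bead5 from where it was at the start of the episode above 0.025 m or distance of each of bead0, bead2, bead3, bead4, bead5 from where it was at the start of the episode above 0.025 m or distance of each of bead0, bead1, bead3, bead4, bead5 from where it was at the start of the episode above 0.025 m or distance of each of bead0, bead1, bead2, bead4, bead5 from where it was at the start of the episode above 0.025 m or distance of each of bead0, bead1, bead2, bead3, bead5 from where it was at the start of the episode above 0.025 m or distance of each of bead0, bead1, bead2, bead3, bead4 from where it was at the start of the episode above 0.025 m) and horizontal distance between each of bead0, bead1, bead2, bead3, bead4, bead5 and pot below 0.07 m and z of each of bead0, bead1, bead2, bead3, bead4, bead5 in the frame of pot below 0.06 m), for 0.1 s.
2. The stirrer stands released and upright on the coaster, its centre within 30 mm of the coaster's centre (horizontal distance between stirrer and coaster below 0.03 m and z of stirrer in the frame of coaster below 0.009 m and angle between stirrer's own z axis and vertical below 0.1 rad and linear speed of stirrer below 0.03 m/s and contact force between the fingers and stirrer below 0.1 N), for 0.3 s.
3. Every board present lies released, fully down in a recess of its own shape: round in round, square in square (((horizontal distance between round0 and tray_hole0 below 0.006 m and z of round0 in the frame of tray_hole0 below -0.0035 m) or (horizontal distance between round0 and tray_hole1 below 0.006 m and z of round0 in the frame of tray_hole1 below -0.0035 m)) and angle between each of round0, round1, square0, square1's own z axis and vertical below 0.09 rad and linear speed of each of round0, round1, square0, square1 below 0.03 m/s and contact force between the fingers and round0 below 0.1 N and ((horizontal distance between round1 and tray_hole0 below 0.006 m and z of round1 in the frame of tray_hole0 below -0.0035 m) or (horizontal distance between round1 and tray_hole1 below 0.006 m and z of round1 in the frame of tray_hole1 below -0.0035 m)) and contact force between the fingers and round1 below 0.1 N and ((horizontal distance between square0 and tray_hole2 below 0.006 m and z of square0 in the frame of tray_hole2 below -0.0035 m) or (horizontal distance between square0 and tray_hole3 below 0.006 m and z of square0 in the frame of tray_hole3 below -0.0035 m)) and contact force between the fingers and square0 below 0.1 N and ((horizontal distance between square1 and tray_hole2 below 0.006 m and z of square1 in the frame of tray_hole2 below -0.0035 m) or (horizontal distance between square1 and tray_hole3 below 0.006 m and z of square1 in the frame of tray_hole3 below -0.0035 m)) and contact force between the fingers and square1 below 0.1 N), for 0.3 s.
4. The start button is pressed down, more than 4 mm of its 6 mm travel (value of joint start above 0.004 m), for 0.05 s.
At the end, for the whole second after the job is handed in: Button pressed and let go; every board present released, flat, at least 3.5 mm down in a recess of its own shape and within 6 mm of its centre; stirrer upright, released on the coaster within 30 mm of its centre; all six beads inside the pot (all of step 2 and all of step 3 and value of joint start below 0.002 m and horizontal distance between each of bead0, bead1, bead2, bead3, bead4, bead5 and pot below 0.07 m and z of each of bead0, bead1, bead2, bead3, bead4, bead5 in the frame of pot below 0.06 m); the robot touches nothing.
It fails at once if A board is squeezed with more than 30 N per finger (60 N over both fingers together) (contact force between the fingers and round0 above 60 N or contact force between the fingers and round1 above 60 N or contact force between the fingers and square0 above 60 N or contact force between the fingers and square1 above 60 N).
It fails at once if A board is pressed or dropped on the drying plate with more than 30 N (contact force between any of round0, round1, square0, square1 and tray above 30 N).
It fails at once if The stirrer bears on the pot or warmer with more than 25 N (contact force between stirrer and warmer above 25 N).
It fails at once if A bystander (solder reel, tea jar, screwdriver) is moved more than 40 mm (distance of any of spool, teajar, screwdriver from where it was at the start of the episode above 0.04 m).
Of round0, round1, square0, square1 only 2 to 4 are there at a start; the rules pass over those that are not, and their reading is None.
At some moment in a run one of round0, round1, square0, square1 may be knocked a few centimetres aside while the robot is not near it.
It also fails if it takes over 210 s, if anything falls off the work surface, if the arm or the gripper's body presses on something with over 40 N, if the wrist force passes 120 N, or if a joint passes its speed limit or range.

## Working session

There is one attempt and no reset: what is moved stays moved. The work goes in short steps, Python scripts to look and compute and a tool call to move; the robot and the scene stay as the last step left them, time stands still between calls to the robot, and variables do not carry over. Pictures are saved under pics/ and viewed, and the job is handed in when it is done.

Besides the shell and the picture viewer there is one more tool, called after ">>>" by a JSON object that holds its "fn" and its "kwargs". drive_tool: Moves the arm, as the interface text tells. Its arguments: {"type":"object","properties":{"deltas":{"type":"array"},"hand":{"type":"number"},"squeeze":{"type":"number"}},"required":["deltas"]}

```bash
ls; mkdir -p pics; cat > h.py <<'E'
import numpy as np, cv2
from station import manip
def snap(n,f):
    s=manip.snapshot(n); cv2.imwrite('pics/'+f+'.png',s['frame'][:,:,::-1]); np.savez('pics/'+f+'.npz',**s); return s
def load(f): return dict(np.load('pics/'+f+'.npz'))
def ray(s,u,v):
    K=np.array([[s['fx'],0,s['cx']],[0,s['fy'],s['cy']],[0,0,1.]],float)
    p=cv2.undistortPoints(np.array([[[u,v]]],float),K,np.array([float(s['k1']),0,0,0,0]))[0,0]
    return np.array([p[0],p[1],1.])
def atz(s,u,v,z):
    R=s['R'];t=s['t'];d=R.T@ray(s,u,v);c=-R.T@t
    return c+d*(z-c[2])/d[2]
def dep(s,u,v):
    d=s['depth'][int(v),int(u)];return s['R'].T@(ray(s,u,v)*d-s['t'])
def cloud(s):
    h,w=s['depth'].shape
    K=np.array([[s['fx'],0,s['cx']],[0,s['fy'],s['cy']],[0,0,1.]],float)
    uu,vv=np.meshgrid(np.arange(w),np.arange(h))
    p=cv2.undistortPoints(np.stack([uu,vv],-1).reshape(-1,1,2).astype(float),K,np.array([float(s['k1']),0,0,0,0])).reshape(h,w,2)
    P=np.concatenate([p,np.ones((h,w,1))],-1)*s['depth'][...,None]
    return (P-s['t'])@s['R']
def proj(s,X):
    K=np.array([[s['fx'],0,s['cx']],[0,s['fy'],s['cy']],[0,0,1.]],float)
    return cv2.projectPoints(np.array(X,float).reshape(-1,1,3),cv2.Rodrigues(s['R'])[0],s['t'].reshape(3,1),K,np.array([float(s['k1']),0,0,0,0]))[0][:,0]
E
python3 - <<'E'
from h import *
for n in('scene','top','wrist'):
    s=snap(n,n+'0'); print(n,s['fx'],s['k1'],-s['R'].T@s['t'])
st=manip.sense();print(st)
E
```

```text
pics
scene 487.5367608946291 -0.06175486867707826 [1.3151645  0.28352114 0.92229729]
top 390.8408905355503 -0.00275245401349718 [0.41618356 0.07924293 0.97077126]
wrist 333.96407255417716 0.007324454143619879 [ 0.26574054 -0.56979882  0.37350877]
{'t': 0.15, 'q': array([-1.42249623e+00,  5.28309325e-01,  1.43361191e+00, -1.24903355e-05,
        1.18138364e+00, -1.78507839e-01]), 'qd': array([-0.00061989, -0.00277471, -0.00398066, -0.00031442, -0.00094734,
        0.00061465]), 'tau': array([ 2.87482608e-04, -4.42745626e+01, -1.78276134e+01, -3.01574273e-04,
        5.59380322e-03, -9.22837017e-06]), 'tcp_pos': array([ 0.20057621, -0.5913628 ,  0.23052232]), 'tool_rot': array([ 9.86678503e-01,  1.62680051e-01,  7.15519203e-06, -8.56101100e-04]), 'force': array([0.96686494, 0.67263082, 0.05194531]), 'ft_torque': array([-0.02398498,  0.04182427, -0.04718732]), 'finger_gap': 1.0015882154532887}
```

View pics/top0.png

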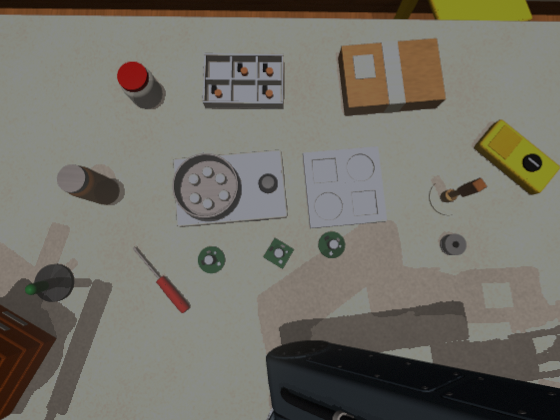

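View pics/scene0.png

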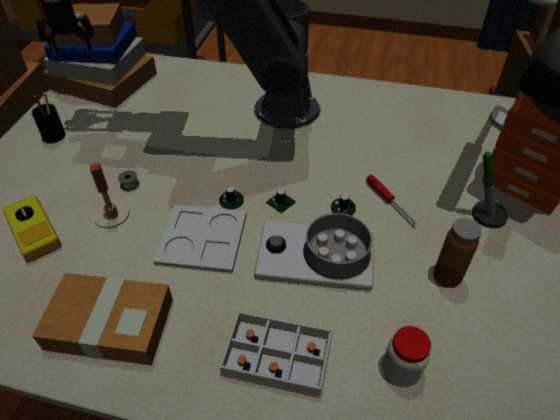

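View pics/wrist0.png

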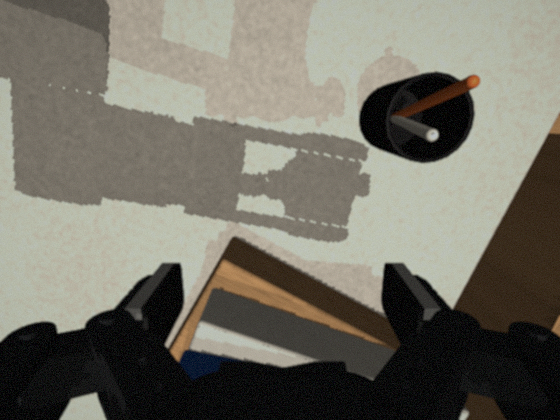

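Top view: pot (207,187), button (267,183), plate (344,187), stirrer about (450,195), and three boards: round at (211,260) and (332,244), square at (279,252). Now I'll measure them.

```bash
cat > meas.py <<'E'
from h import *
import sys
def green(s,zmax=0.03):
    hsv=cv2.cvtColor(s['frame'],cv2.COLOR_RGB2HSV)
    m=((hsv[...,0]>50)&(hsv[...,0]<90)&(hsv[...,1]>110)&(hsv[...,2]<140)).astype(np.uint8)
    n,l,st,c=cv2.connectedComponentsWithStats(m)
    return [(st[i],c[i],l==i) for i in range(1,n) if st[i][4]>60]
if __name__=='__main__':
    s=load('top0'); P=cloud(s)
    for st,c,m in green(s):
        q=P[m]; print('green',st,c.round(1),np.median(q,0).round(4))
    for n,z0,z1,u0,u1,v0,v1 in [('stirrer top',.155,.19,430,500,170,220),('foot/coaster',.003,.012,420,480,175,225),('button',.025,.08,255,282,168,200),('plate',.008,.02,300,390,145,230),('pot rim',.07,.095,165,250,145,235),('warmer base',.02,.03,170,290,145,230)]:
        sub=np.zeros(P.shape[:2],bool); sub[v0:v1,u0:u1]=1
        m=sub&(P[...,2]>z0)&(P[...,2]<z1); q=P[m]
        if len(q)<5: print(n,len(q));continue
        r=cv2.minAreaRect((q[:,:2]*1000).astype(np.float32))
        print(n,len(q),'mean',q.mean(0).round(4),'zmed',np.median(q[:,2]).round(4),'rect',np.round(r[0],1),np.round(r[1],1),round(r[2],1))
    print(P[195,450],P[100,100],P[300,230])
E
python3 meas.py
python3 - <<'E'
import cv2
for f,b in(('top0',(160,130,400,290)),('top0',(420,160,510,270))):
    im=cv2.imread('pics/%s.png'%f)[b[1]:b[3],b[0]:b[2]]
    k=3 if b[0]==160 else 5
    cv2.imwrite('pics/crop%d.png'%b[0],cv2.resize(im,None,fx=k,fy=k,interpolation=cv2.INTER_CUBIC))
E
```

```text
green [ 25 285  10   9  72] [ 29.8 289.1] [0.3501 0.5572 0.1997]
stirrer top 169 mean [ 0.5698 -0.3382  0.1685] zmed 0.1701 rect [ 571.  -340.7] [24.3 25.1] 30.4
foot/coaster 386 mean [ 0.5589 -0.343   0.0041] zmed 0.0038 rect [ 563.5 -351. ] [124.5 155.5] 0.5
button 747 mean [0.5935 0.1045 0.0331] zmed 0.0281 rect [594.8 104.8] [77.9 64.1] 0.5
plate 5205 mean [ 0.592  -0.0848  0.0135] zmed 0.0141 rect [593. -85.] [190.4 190.7] 5.7
pot rim 490 mean [0.5864 0.2552 0.0791] zmed 0.0802 rect [580.7 248.9] [150. 150.] 86.5
warmer base 4511 mean [0.581  0.1721 0.0264] zmed 0.0265 rect [585.4 199.1] [170.8 269.1] 5.6
[ 0.56827296 -0.33555921  0.04113277] [0.81324373 0.54096097 0.00230257] [0.31105775 0.19392738 0.00110857]
```

View pics/crop160.png

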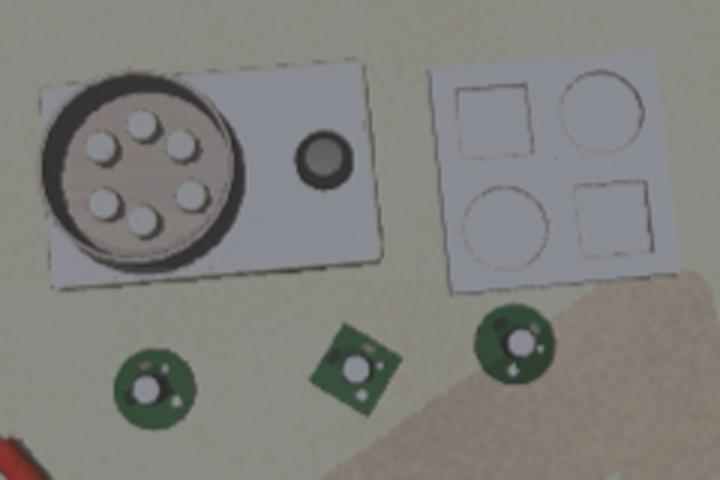

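View pics/crop420.png

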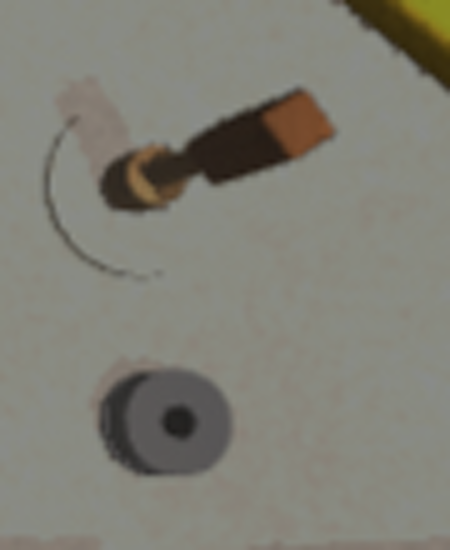

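```bash
cat > b.py <<'E'
from h import *
s=load('top0');P=cloud(s);f=s['frame'].astype(int)
print(f[262,205],f[250,272],f[250,330])
g=((f[...,1]-np.maximum(f[...,0],f[...,2])>15)&(P[...,2]<.02)&(P[...,2]>-.02)).astype(np.uint8)
g=cv2.morphologyEx(g,cv2.MORPH_CLOSE,np.ones((5,5),np.uint8))
n,l,st,c=cv2.connectedComponentsWithStats(g)
for i in range(1,n):
    if st[i][4]<150: continue
    cs,_=cv2.findContours((l==i).astype(np.uint8),cv2.RETR_EXTERNAL,cv2.CHAIN_APPROX_NONE)
    ct=np.array([atz(s,u,v,.006)[:2] for u,v in cs[0][:,0]])*1000
    r=cv2.minAreaRect(ct.astype(np.float32)); e=cv2.minEnclosingCircle(ct.astype(np.float32))
    print(c[i],st[i],'rect',np.round(r[0],1),np.round(r[1],1),round(r[2],1),'circ',np.round(e[0],1),round(e[1],1))
    # capacitor top
    u,v=c[i].astype(int); sub=np.zeros(g.shape,bool); sub[v-18:v+18,u-18:u+18]=1
    q=P[sub&(P[...,2]>.034)&(P[...,2]<.05)]; print('  cap',len(q),q.mean(0).round(4))
# plate holes
a=np.radians(5.65);ax=np.array([np.cos(a),np.sin(a)]);ay=np.array([-ax[1],ax[0]]);C=np.array([.593,-.085])
for q in[(480/3,0)]: pass
for nm,(u,v) in dict(sqTL=(495,121),rdTR=(601,111),rdBL=(506,227),sqBR=(615,219)).items():
    w=atz(s,160+u/3-.33,130+v/3-.33,.014)[:2]; d=w-C; print(nm,w.round(4),'tray',d@ax,d@ay)
w=[(45,190),(150,278),(75,120),(90,255)]
W=np.array([atz(s,420+u/5-.4,160+v/5-.4,.005)[:2] for u,v in w]);print(W)
from scipy.optimize import least_squares
print('coaster',least_squares(lambda p:np.hypot(*(W-p).T)-.046,[.565,-.33]).x)
print('foot top?',P[190:205,440:460][(P[190:205,440:460,2]>.025)&(P[190:205,440:460,2]<.04)].mean(0))
E
python3 b.py
```

```text
[113 114 119] [52 70 54] [51 68 54]
[327.19815668 242.1797235 ] [319 232  24  26 217] rect [451.7 -46.2] [48.7 59.8] 64.2 circ [447.7 -51.9] 31.7
  cap 81 [ 0.4486 -0.0524  0.0431]
[277.97311828 253.15860215] [264 239  29  29 372] rect [426.   78.3] [53.9 53.8] 59.3 circ [425.6  78.4] 35.7
  cap 79 [0.4272 0.0776 0.0433]
[211.3856383  260.01595745] [198 247  27  26 376] rect [408.4 243.4] [62.7 61.4] 46.2 circ [408.9 242.4] 32.1
  cap 84 [0.4089 0.2414 0.0433]
sqTL [ 0.6327 -0.0361] tray 0.044327602006982395 0.044714391962691856
rdTR [ 0.6422 -0.1247] tray 0.045023267115341686 -0.04433128976357059
rdBL [ 0.5438 -0.0448] tray -0.04504913592379811 0.04484446963173602
sqBR [ 0.5513 -0.1349] tray -0.04639017656204944 -0.04551057805046955
[[ 0.56703492 -0.29756521]
 [ 0.52318673 -0.34849124]
 [ 0.60283239 -0.31401663]
 [ 0.53444314 -0.31891371]]
coaster [ 0.56994345 -0.34514189]
foot top? [ 0.5683116  -0.3363357   0.03468337]
```

```bash
cat > d.py <<'E'
from h import *
import sys
from scipy.spatial.transform import Rotation as Ro
st=manip.sense(); R=Ro.from_quat(st['tool_rot']).as_matrix()
yaw=np.degrees(np.arctan2(R[1,0],R[0,0]))
print('t %.2f'%st['t'],'tcp',st['tcp_pos'].round(4),'yaw %.2f'%yaw,'tilt %.2f'%np.degrees(np.arccos(-R[2,2])),'F',st['force'].round(1),'gap %.1f mm'%(st['finger_gap']*85.4),'q6 %.1f'%np.degrees(st['q'][5]))
if __name__=='__main__':
  for a in sys.argv[1:]:
    x,y,z,w=map(float,a.split(','))
    d=R.T@(np.array([x,y,z])-st['tcp_pos'])*100
    t=-((w-yaw+180)%360-180)
    print(a,'->',d.round(2),'turn %.1f'%t, 'rows>=%.1f'%max(np.linalg.norm(d)/5,abs(t)/8.59), 'xyz R cols not printed')
E
python3 d.py 0.571,-0.341,0.25,30.4
```

```text
t 0.15 tcp [ 0.2006 -0.5914  0.2305] yaw 18.72 tilt 0.10 F [1.  0.7 0.1] gap 85.5 mm q6 -10.2
0.571,-0.341,0.25,30.4 -> [ 43.12 -11.82  -1.92] turn -11.7 rows>=9.0 xyz R cols not printed
```

>>> {"fn": "drive_tool", "kwargs": {"deltas": [3, -0.8, -0.5, -1, 7, -2, -1, -2, 11, -3, -2, -3, 15.5, -4.2, -2, -4, 20, -5.5, -2, -6, 24.5, -6.7, -2, -7, 29, -8, -2, -8, 33.5, -9.2, -2, -9, 37.5, -10.3, -2, -10, 40.5, -11.1, -2, -11, 42.4, -11.6, -2, -11.7, 43.1, -11.8, -2, -11.7]}}

```text
t: 1.35
tcp_pos: [0.5721, -0.3399, 0.2504]
tool_rot: [0.965, 0.263, -0.0, -0.001]
force: [-0.4, 0.5, 0.3]
finger_gap: 1.003
```

```bash
python3 d.py 0.571,-0.341,0.25,30.4; python3 -c "
from h import *
snap('wrist','w1');snap('top','t1')"
```

```text
t 1.35 tcp [ 0.5721 -0.3399  0.2504] yaw 30.55 tilt 0.13 F [-0.4  0.5  0.3] gap 85.6 mm q6 19.1
0.571,-0.341,0.25,30.4 -> [-0.15  0.04  0.04] turn 0.2 rows>=0.0 xyz R cols not printed
```

View pics/w1.png

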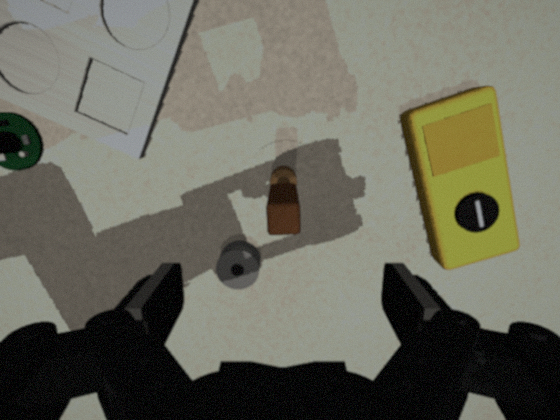

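View pics/t1.png

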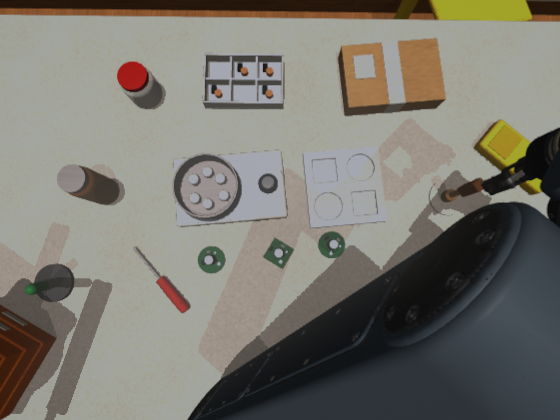

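```bash
python3 - <<'E'
from h import *
s=load('w1');P=cloud(s)
for z0,z1 in((.16,.18),(.025,.045),(.0,.01)):
    m=np.zeros(P.shape[:2],bool);m[130:245,250:320]=1
    m&=(P[...,2]>z0)&(P[...,2]<z1);q=P[m]
    if len(q)<5: continue
    r=cv2.minAreaRect((q[:,:2]*1000).astype(np.float32));print(z0,len(q),q.mean(0).round(4),r)
print(P[220,284],P[250,238],P[100,320])
E
```

```text
0.16 1155 [ 0.5719 -0.3409  0.1695] ((570.5001831054688, -341.6276550292969), (24.323774337768555, 24.022823333740234), 32.37192153930664)
0.025 290 [ 0.5768 -0.3378  0.035 ] ((576.1689453125, -338.3970947265625), (16.82742691040039, 28.537092208862305), 28.201915740966797)
0.0 3851 [ 0.5652 -0.3468  0.0008] ((557.0586547851562, -351.55401611328125), (140.2335662841797, 86.84724426269531), 30.579742431640625)
[ 0.57028312 -0.34237978  0.17028339] [ 0.47264481 -0.33790727  0.02980353] [ 6.65538420e-01 -3.33359474e-01  3.71434445e-04]
```

>>> {"fn": "drive_tool", "kwargs": {"deltas": [-0.1, 0.05, 2, 0, -0.1, 0.05, 4.5, 0, -0.15, 0.05, 7, 0, -0.15, 0.05, 9.5, 0, -0.15, 0.05, 11.5, 0, -0.15, 0.05, 12.7, 0, -0.15, 0.05, 13.2, 0, -0.15, 0.05, 13.2, 0]}}

```text
t: 2.25
tcp_pos: [0.569, -0.3428, 0.1183]
tool_rot: [0.965, 0.262, -0.001, -0.001]
force: [-0.4, -0.2, -1.1]
finger_gap: 1.005
```

>>> {"fn": "drive_tool", "kwargs": {"deltas": [0, 0, 0, 0, 0, 0, 0, 0, 0, 0, 0, 0, 0, 0, 0, 0, 0, 0, 0, 0, 0, 0, 0, 0, 0, 0, 0, 0, 0, 0, 0, 0, 0, 0, 0, 0, 0, 0, 0, 0], "hand": 1.5, "squeeze": 80}}

```text
t: 3.25
tcp_pos: [0.5694, -0.3429, 0.119]
tool_rot: [0.965, 0.262, -0.0, -0.001]
force: [-0.1, 1.5, 5.2]
finger_gap: 0.273
```

```bash
python3 d.py 0.571,-0.341,0.25,30.4
```

```text
t 3.25 tcp [ 0.5694 -0.3429  0.119 ] yaw 30.40 tilt 0.09 F [-0.1  1.5  5.2] gap 23.3 mm q6 18.9
0.571,-0.341,0.25,30.4 -> [  0.23  -0.11 -13.1 ] turn -0.0 rows>=2.6 xyz R cols not printed
```

>>> {"fn": "drive_tool", "kwargs": {"deltas": [0, 0, -2, 0, 0, 0, -4.5, 0, 0, 0, -7, 0, 0, 0, -9.5, 0, 0, 0, -12, 0, 0, 0, -14, 0, 0, 0, -15, 0, 0, 0, -15, 0]}}

```text
t: 4.05
tcp_pos: [0.5699, -0.3435, 0.2699]
tool_rot: [0.965, 0.262, 0.0, 0.0]
force: [-0.1, 0.2, -1.3]
finger_gap: 0.272
```

```bash
python3 d.py 0.579,0.247,0.27,30.4; python3 -c "
from h import *
snap('scene','s2')"
```

```text
t 4.05 tcp [ 0.5699 -0.3435  0.2699] yaw 30.40 tilt 0.05 F [-0.1  0.2 -1.3] gap 23.3 mm q6 18.9
0.579,0.247,0.27,30.4 -> [ 3.066e+01 -5.047e+01 -1.000e-02] turn -0.0 rows>=11.8 xyz R cols not printed
```

View pics/s2.png

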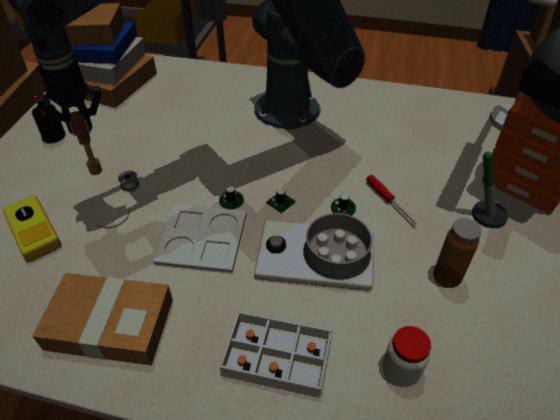

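The stirrer is held upright and clear of the coaster, at (95,160) in the scene view. Carrying it to the pot.

>>> {"fn": "drive_tool", "kwargs": {"deltas": [0.8, -1.3, 0, 0, 2.2, -3.6, 0, 0, 4.2, -6.9, 0, 0, 6.3, -10.4, 0, 0, 8.4, -13.9, 0, 0, 10.5, -17.3, 0, 0, 12.6, -20.7, 0, 0, 14.7, -24.2, 0, 0, 16.8, -27.7, 0, 0, 18.9, -31.1, 0, 0, 21, -34.5, 0, 0, 23, -37.9, 0, 0]}}

```text
t: 5.3
tcp_pos: [0.574, 0.1029, 0.2676]
tool_rot: [0.965, 0.262, -0.002, -0.002]
force: [0.6, -0.1, -1.1]
finger_gap: 0.271
```

```bash
python3 d.py 0.579,0.247,0.27,30.4
```

```text
t 5.30 tcp [0.574  0.1029 0.2676] yaw 30.43 tilt 0.31 F [ 0.6 -0.1 -1.1] gap 23.1 mm q6 58.7
0.579,0.247,0.27,30.4 -> [  7.72 -12.17  -0.21] turn 0.0 rows>=2.9 xyz R cols not printed
```

>>> {"fn": "drive_tool", "kwargs": {"deltas": [2, -3.2, -0.2, 0, 3.6, -5.7, -0.2, 0, 5.2, -8.2, -0.2, 0, 6.4, -10.1, -0.2, 0, 7.2, -11.4, -0.2, 0, 7.6, -12, -0.2, 0, 7.7, -12.2, -0.2, 0, 7.7, -12.2, -0.2, 0, 7.7, -12.2, -0.2, 0]}}

```text
t: 6.2
tcp_pos: [0.5787, 0.2461, 0.2698]
tool_rot: [0.965, 0.262, -0.002, -0.002]
force: [0.6, -0.3, -1.1]
finger_gap: 0.272
```

```bash
python3 d.py 0.579,0.247,0.15,30.4; python3 -c "
from h import *
snap('scene','s3');snap('wrist','w3');snap('top','t3')"
```

```text
t 6.20 tcp [0.5787 0.2461 0.2698] yaw 30.36 tilt 0.32 F [ 0.6 -0.3 -1.1] gap 23.2 mm q6 72.4
0.579,0.247,0.15,30.4 -> [ 0.12 -0.02 11.98] turn -0.0 rows>=2.4 xyz R cols not printed
```

View pics/w3.png

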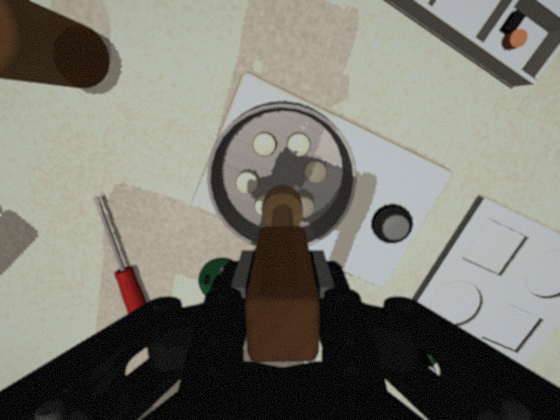

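View pics/s3.png

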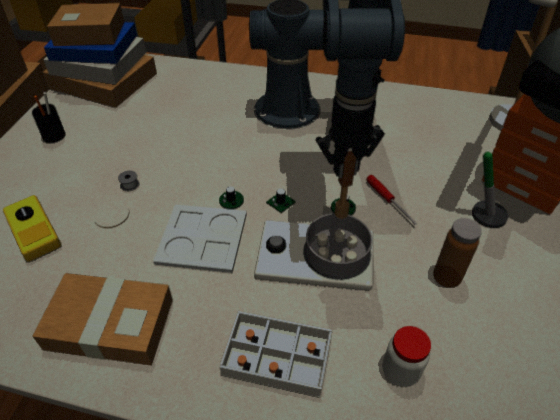

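```bash
python3 - <<'E'
from h import *
s=load('top0');P=cloud(s)
m=((P[...,2]>.043)&(P[...,2]<.058)).astype(np.uint8);m[:, :170]=0;m[:,245:]=0;m[:150]=0;m[230:]=0
f=s['frame'].astype(int); m&=(f.min(2)>95).astype(np.uint8)
m=cv2.erode(m,np.ones((2,2),np.uint8))
n,l,st,c=cv2.connectedComponentsWithStats(m)
for i in range(1,n):
    if st[i][4]>15:
        q=P[l==i];d=q.mean(0)[:2]-[.5805,.249];print(st[i][4],q.mean(0).round(4),'r %.1f ang %.0f'%(np.hypot(*d)*1000,np.degrees(np.arctan2(d[1],d[0]))))
E
```

```text
60 [0.6179 0.2499 0.0519] r 37.4 ang 1
61 [0.599  0.2818 0.052 ] r 37.7 ang 61
65 [0.6017 0.2183 0.052 ] r 37.3 ang -55
63 [0.5613 0.209  0.0517] r 44.4 ang -116
61 [0.5532 0.2778 0.052 ] r 39.7 ang 133
63 [0.5407 0.2473 0.052 ] r 39.8 ang -178
```

Pot and beads sit as expected, and the middle of the pot is free. Lowering the stirrer.

>>> {"fn": "drive_tool", "kwargs": {"deltas": [0.1, -0.15, 2, 0, 0.1, -0.15, 4, 0, 0.1, -0.15, 6, 0, 0.1, -0.15, 8, 0, 0.1, -0.15, 9.5, 0, 0.1, -0.15, 10.5, 0, 0.1, -0.15, 11.3, 0, 0.1, -0.15, 11.8, 0, 0.1, -0.15, 12.1, 0, 0.1, -0.15, 12.1, 0]}}

```text
t: 7.35
tcp_pos: [0.5785, 0.2482, 0.1491]
tool_rot: [0.965, 0.262, -0.002, -0.002]
force: [-0.3, -0.4, -1.8]
finger_gap: 0.273
```

```bash
python3 d.py 0.579,0.248,0.149,30.4; python3 - <<'E'
from h import *
snap('scene','s4');
for n,a0,a1,k in(('out',97,97,4),('arc',97,-70,12),('arc2',-70,-240,12)):
    print(n,[[round(float(4.2*np.cos(np.radians(a-30.4))),1),round(float(-4.2*np.sin(np.radians(a-30.4))),1)] for a in np.linspace(a0,a1,k)])
im=cv2.imread('pics/s4.png')[190:300,230:400];cv2.imwrite('pics/s4c.png',cv2.resize(im,None,fx=4,fy=4,interpolation=cv2.INTER_CUBIC))
E
```

```text
t 7.35 tcp [0.5785 0.2482 0.1491] yaw 30.35 tilt 0.29 F [-0.3 -0.4 -1.8] gap 23.3 mm q6 72.5
0.579,0.248,0.149,30.4 -> [0.03 0.05 0.01] turn -0.1 rows>=0.0 xyz R cols not printed
out [[1.7, -3.9], [1.7, -3.9], [1.7, -3.9], [1.7, -3.9]]
arc [[1.7, -3.9], [2.6, -3.3], [3.4, -2.5], [3.9, -1.5], [4.2, -0.4], [4.1, 0.7], [3.8, 1.7], [3.2, 2.7], [2.4, 3.4], [1.4, 3.9], [0.4, 4.2], [-0.8, 4.1]]
arc2 [[-0.8, 4.1], [-1.8, 3.8], [-2.8, 3.2], [-3.5, 2.3], [-4.0, 1.3], [-4.2, 0.2], [-4.1, -1.0], [-3.7, -2.0], [-3.0, -2.9], [-2.1, -3.6], [-1.1, -4.1], [0.0, -4.2]]
```

View pics/s4c.png

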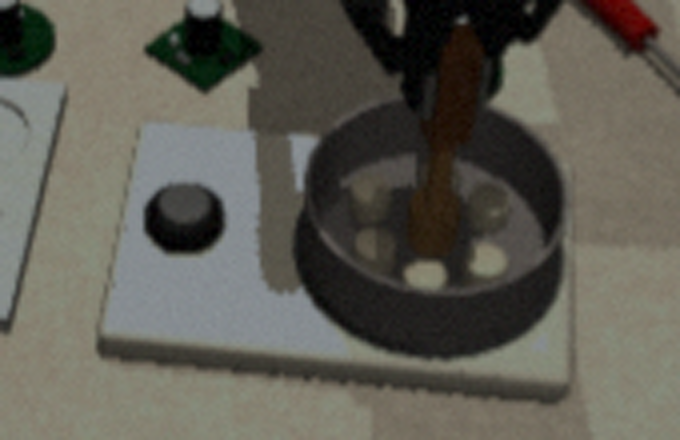

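>>> {"fn": "drive_tool", "kwargs": {"deltas": [0.5, -1.1, 0, 0, 1, -2.2, 0, 0, 1.5, -3.3, 0, 0, 1.7, -3.9, 0, 0, 2.1, -3.6, 0, 0, 2.6, -3.3, 0, 0, 3, -2.9, 0, 0, 3.4, -2.5, 0, 0, 3.7, -2, 0, 0, 3.9, -1.5, 0, 0, 4.1, -1, 0, 0, 4.2, -0.4, 0, 0]}}

```text
t: 8.6
tcp_pos: [0.6096, 0.2712, 0.1484]
tool_rot: [0.965, 0.262, -0.007, -0.001]
force: [-5.3, -2.0, 1.3]
finger_gap: 0.268
```

```bash
python3 d.py 0.5787,0.2484,0.149,30.4;python3 - <<'E'
from h import *
snap('top','t5');
im=cv2.imread('pics/t5.png')[140:240,160:300];cv2.imwrite('pics/t5c.png',cv2.resize(im,None,fx=4,fy=4,interpolation=cv2.INTER_CUBIC))
E
```

```text
t 8.60 tcp [0.6096 0.2712 0.1484] yaw 30.34 tilt 0.78 F [-5.3 -2.   1.3] gap 22.9 mm q6 73.9
0.5787,0.2484,0.149,30.4 -> [-3.82  0.41 -0.01] turn -0.1 rows>=0.8 xyz R cols not printed
```

View pics/t5c.png

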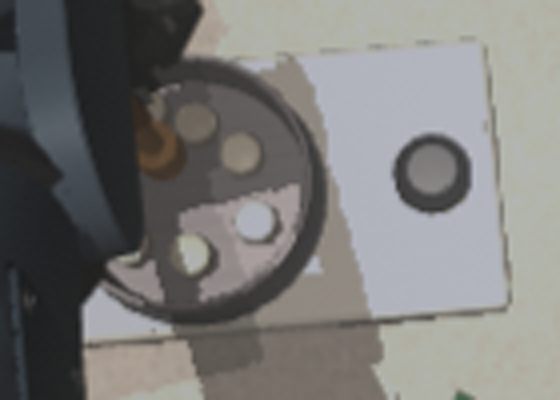

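>>> {"fn": "drive_tool", "kwargs": {"deltas": [0.2, 0.7, 0, 0, 0, 1.4, 0, 0, -0.2, 2.1, 0, 0, -0.5, 2.7, 0, 0, -1, 3.2, 0, 0, -1.5, 3.7, 0, 0, -2.1, 4, 0, 0, -2.8, 4.3, 0, 0, -3.4, 4.4, 0, 0, -4.1, 4.4, 0, 0, -4.8, 4.3, 0, 0, -5.5, 4, 0, 0]}}

```text
t: 9.85
tcp_pos: [0.5867, 0.2139, 0.1507]
tool_rot: [0.966, 0.259, 0.0, -0.007]
force: [0.5, 14.2, -0.2]
finger_gap: 0.27
```

```bash
python3 d.py 0.5787,0.2484,0.149,30.4;python3 - <<'E'
from h import *
snap('top','t6');
im=cv2.imread('pics/t6.png')[140:240,160:300];cv2.imwrite('pics/t6c.png',cv2.resize(im,None,fx=4,fy=4,interpolation=cv2.INTER_CUBIC))
snap('scene','s6');
im=cv2.imread('pics/s6.png')[190:300,230:400];cv2.imwrite('pics/s6c.png',cv2.resize(im,None,fx=4,fy=4,interpolation=cv2.INTER_CUBIC))
E
```

```text
t 9.85 tcp [0.5867 0.2139 0.1507] yaw 30.04 tilt 0.75 F [ 0.5 14.2 -0.2] gap 23.1 mm q6 68.9
0.5787,0.2484,0.149,30.4 -> [ 1.04 -3.38  0.21] turn -0.4 rows>=0.7 xyz R cols not printed
```

View pics/t6c.png

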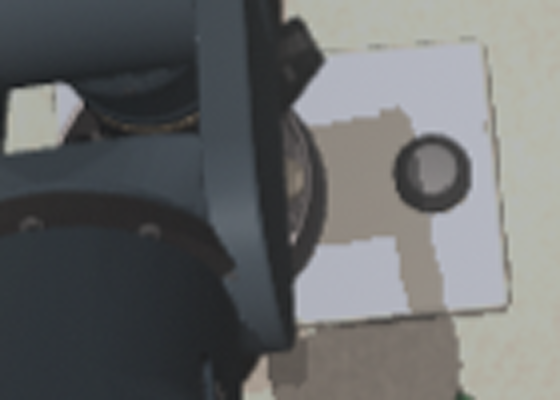

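View pics/s6c.png

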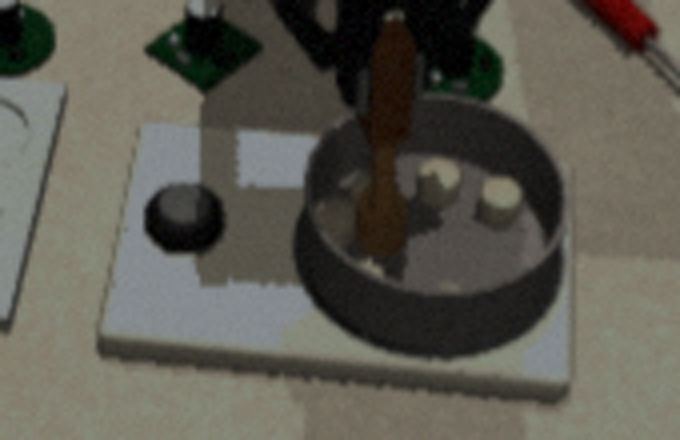

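Force is 14 N with beads wedged ahead of the foot, so I'll continue at a slightly smaller radius.

>>> {"fn": "drive_tool", "kwargs": {"deltas": [-0.4, -0.4, 0.1, 0, -1.1, -0.8, 0.1, 0, -1.7, -1.5, 0.1, 0, -2.1, -2.2, 0.1, 0, -2.2, -3.1, 0.1, 0]}}

```text
t: 10.45
tcp_pos: [0.5508, 0.23, 0.1503]
tool_rot: [0.966, 0.259, 0.0, -0.007]
force: [1.3, 1.1, -1.7]
finger_gap: 0.272
```

```bash
python3 d.py 0.5787,0.2484,0.149,30.4;python3 - <<'E'
from h import *
snap('scene','s7');
im=cv2.imread('pics/s7.png')[190:300,230:400];cv2.imwrite('pics/s7c.png',cv2.resize(im,None,fx=4,fy=4,interpolation=cv2.INTER_CUBIC))
snap('wrist','w7')
E
```

```text
t 10.45 tcp [0.5508 0.23   0.1503] yaw 30.01 tilt 0.77 F [ 1.3  1.1 -1.7] gap 23.2 mm q6 71.0
0.5787,0.2484,0.149,30.4 -> [ 3.34 -0.19  0.15] turn -0.4 rows>=0.7 xyz R cols not printed
```

View pics/s7c.png

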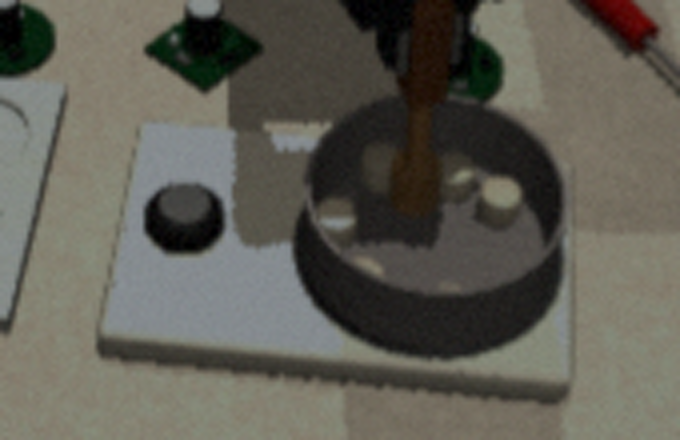

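View pics/w7.png

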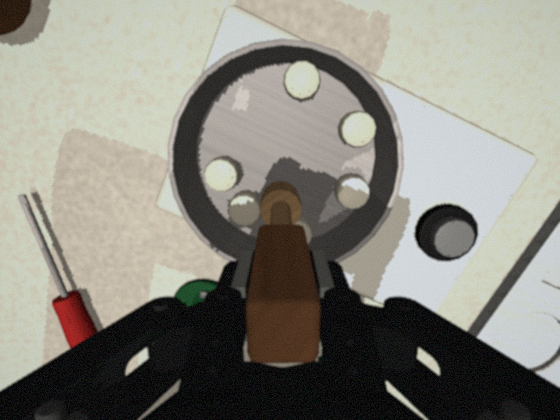

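```bash
cat > bd.py <<'E'
from h import *
import sys
B0=np.array([[.6179,.2499],[.599,.2818],[.6017,.2183],[.5613,.209],[.5532,.2778],[.5407,.2473]])
def rep(f,pts):
    s=load(f);print('start ang',[int(np.degrees(np.arctan2(*(b-[.5805,.249])[::-1]))) for b in B0])
    for u,v in pts:
        p=atz(s,u,v,.051)[:2];d=p-[.5805,.249]
        print((u,v),p.round(3),'r %.0f ang %.0f'%(np.hypot(*d)*1e3,np.degrees(np.arctan2(d[1],d[0]))),'dist to starts',(np.hypot(*(B0-p).T)*1e3).round(0))
E
python3 -c "
from bd import *
rep('w7',[(302,80),(358,129),(352,192),(245,207),(221,175),(303,235)])"
```

```text
start ang [1, 60, -55, -115, 133, -177]
(302, 80) [0.634 0.266] r 56 ang 18 dist to starts [23. 38. 58. 93. 82. 95.]
(358, 129) [0.626 0.216] r 56 ang -36 dist to starts [35. 71. 24. 65. 96. 91.]
(352, 192) [0.586 0.194] r 55 ang -84 dist to starts [64. 88. 29. 29. 90. 70.]
(245, 207) [0.536 0.258] r 46 ang 169 dist to starts [83. 68. 77. 55. 27. 11.]
(221, 175) [0.548 0.284] r 48 ang 132 dist to starts [78. 51. 85. 76.  8. 38.]
(303, 235) [0.539 0.208] r 58 ang -136 dist to starts [90. 95. 64. 23. 71. 39.]
```

>>> {"fn": "drive_tool", "kwargs": {"deltas": [-0.6, -0.9, 0.1, 0, -0.4, -1.5, 0.1, 0, -0.1, -2.2, 0.1, 0, 0.3, -2.7, 0.1, 0, 0.7, -3.2, 0.1, 0, 1.3, -3.6, 0.1, 0, 1.9, -3.9, 0.1, 0, 2.6, -4.1, 0.1, 0, 3.3, -4.2, 0.1, 0, 4, -4.1, 0.1, 0, 4.7, -3.9, 0.1, 0]}}

```text
t: 11.65
tcp_pos: [0.5739, 0.2813, 0.1511]
tool_rot: [0.965, 0.262, -0.0, 0.001]
force: [4.8, -13.5, 4.4]
finger_gap: 0.269
```

```bash
python3 d.py 0.5787,0.2484,0.149,30.4;python3 - <<'E'
from h import *
snap('wrist','w8')
E
```

```text
t 11.65 tcp [0.5739 0.2813 0.1511] yaw 30.36 tilt 0.10 F [  4.8 -13.5   4.4] gap 23.0 mm q6 75.8
0.5787,0.2484,0.149,30.4 -> [-1.25  3.08  0.21] turn -0.0 rows>=0.7 xyz R cols not printed
```

View pics/w8.png

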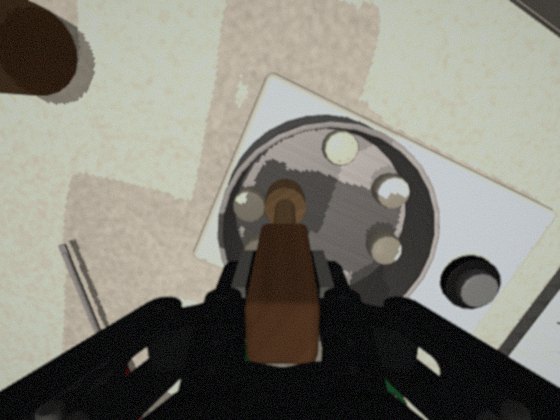

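```bash
python3 -c "
from bd import *
rep('w8',[(341,148),(391,190),(384,247),(249,204),(258,240)])
s=load('w8');print('foot',atz(s,284,200,.065))"
```

```text
start ang [1, 60, -55, -115, 133, -177]
(341, 148) [0.634 0.267] r 57 ang 19 dist to starts [24. 38. 59. 93. 82. 96.]
(391, 190) [0.627 0.218] r 56 ang -33 dist to starts [33. 69. 25. 66. 95. 91.]
(384, 247) [0.587 0.197] r 53 ang -83 dist to starts [62. 86. 26. 29. 88. 69.]
(249, 204) [0.564 0.304] r 58 ang 106 dist to starts [76. 41. 94. 95. 29. 62.]
(258, 240) [0.542 0.284] r 52 ang 137 dist to starts [83. 57. 89. 78. 13. 37.]
foot [0.58332888 0.28515444 0.065     ]
```

Five beads are now roughly 26–38 mm from their starts. That's marginal, so I'll do a second sweep for margin.

>>> {"fn": "drive_tool", "kwargs": {"deltas": [0.6, -0.2, 0.2, 0, 1.4, -0.1, 0.2, 0, 1.9, 0.4, 0.2, 0, 2.4, 1, 0.2, 0, 2.7, 1.6, 0.2, 0, 2.9, 2.3, 0.2, 0, 2.9, 3.1, 0.2, 0, 2.9, 3.8, 0.2, 0, 2.7, 4.5, 0.2, 0, 2.4, 5.2, 0.2, 0, 1.9, 5.8, 0.2, 0]}}

```text
t: 12.8
tcp_pos: [0.6158, 0.2405, 0.1477]
tool_rot: [0.965, 0.262, -0.006, -0.0]
force: [-5.3, -1.1, -0.1]
finger_gap: 0.271
```

```bash
python3 d.py 0.5787,0.2484,0.149,30.4;python3 - <<'E'
from h import *
snap('wrist','w9')
E
```

```text
t 12.80 tcp [0.6158 0.2405 0.1477] yaw 30.35 tilt 0.66 F [-5.3 -1.1 -0.1] gap 23.2 mm q6 71.3
0.5787,0.2484,0.149,30.4 -> [-2.81 -2.55 -0.09] turn -0.1 rows>=0.8 xyz R cols not printed
```

View pics/w9.png

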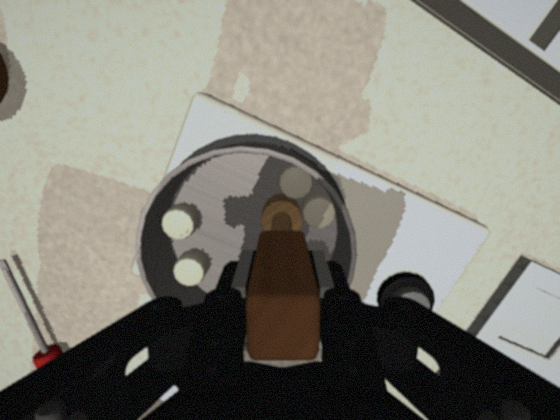

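>>> {"fn": "drive_tool", "kwargs": {"deltas": [-0.1, 0.6, 0, 0, -0.7, 1.1, 0, 0, -1.4, 1.4, 0, 0, -2.1, 1.6, 0, 0, -2.8, 1.6, 0, 0, -3.4, 1.5, 0, 0]}}

```text
t: 13.45
tcp_pos: [0.594, 0.2151, 0.1487]
tool_rot: [0.966, 0.259, -0.003, -0.006]
force: [-1.1, 13.9, -0.4]
finger_gap: 0.271
```

```bash
python3 d.py 0.5787,0.2484,0.149,30.4;python3 - <<'E'
from h import *
snap('wrist','w10')
E
```

```text
t 13.45 tcp [0.594  0.2151 0.1487] yaw 30.06 tilt 0.80 F [-1.1 13.9 -0.4] gap 23.2 mm q6 69.0
0.5787,0.2484,0.149,30.4 -> [ 0.34 -3.65  0.02] turn -0.3 rows>=0.7 xyz R cols not printed
```

View pics/w10.png

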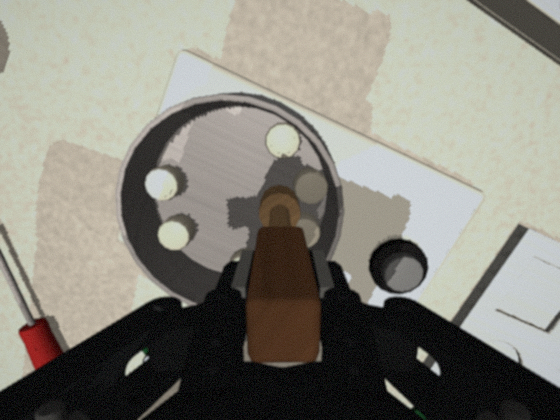

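```bash
python3 -c "
from bd import *
rep('w10',[(282,140),(312,187),(308,235),(161,183),(173,235),(240,258)])"
```

```text
start ang [1, 60, -55, -115, 133, -177]
(282, 140) [0.637 0.242] r 57 ang -7 dist to starts [21. 55. 43. 83. 91. 97.]
(312, 187) [0.619 0.206] r 58 ang -48 dist to starts [44. 79. 21. 58. 98. 89.]
(308, 235) [0.585 0.189] r 60 ang -85 dist to starts [69. 94. 34. 31. 95. 74.]
(161, 183) [0.566 0.303] r 56 ang 105 dist to starts [75. 40. 92. 94. 28. 61.]
(173, 235) [0.533 0.278] r 56 ang 148 dist to starts [90. 66. 91. 75. 20. 32.]
(240, 258) [0.542 0.225] r 45 ang -148 dist to starts [80. 81. 60. 25. 54. 23.]
```

>>> {"fn": "drive_tool", "kwargs": {"deltas": [-0.9, -0.1, 0, 0, -1.8, -0.5, 0, 0, -2.5, -1.2, 0, 0, -3.1, -2, 0, 0, -3.4, -3, 0, 0, -3.5, -4, 0, 0, -3.5, -5, 0, 0, -3.3, -5.7, 0, 0, -2.9, -6.3, 0, 0, -2.3, -6.8, 0, 0, -1.7, -7.2, 0, 0, -1.1, -7.5, 0, 0]}}

```text
t: 14.7
tcp_pos: [0.5533, 0.2694, 0.152]
tool_rot: [0.965, 0.262, 0.002, 0.001]
force: [10.4, -12.2, 2.1]
finger_gap: 0.273
```

```bash
python3 d.py 0.5787,0.2484,0.149,30.4;python3 - <<'E'
from h import *
snap('wrist','w11')
E
```

```text
t 14.70 tcp [0.5533 0.2694 0.152 ] yaw 30.34 tilt 0.31 F [ 10.4 -12.2   2.1] gap 23.4 mm q6 75.4
0.5787,0.2484,0.149,30.4 -> [1.13 3.1  0.31] turn -0.1 rows>=0.7 xyz R cols not printed
```

View pics/w11.png

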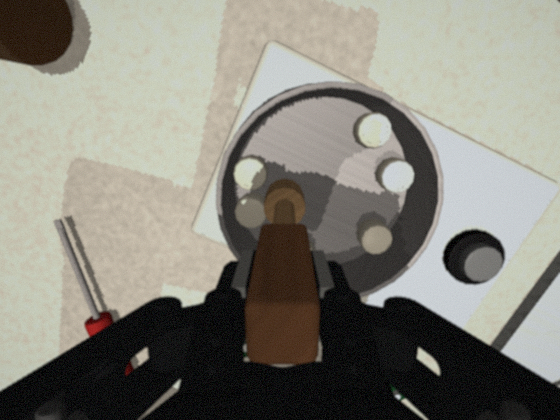

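```bash
python3 -c "
from bd import *
rep('w11',[(374,129),(396,175),(376,238),(249,171),(250,211)])"
```

```text
start ang [1, 60, -55, -115, 133, -177]
(374, 129) [0.637 0.242] r 57 ang -7 dist to starts [21. 55. 43. 83. 91. 97.]
(396, 175) [0.618 0.209] r 55 ang -46 dist to starts [40. 75. 19. 57. 94. 86.]
(376, 238) [0.57  0.194] r 56 ang -101 dist to starts [74. 93. 40. 17. 85. 61.]
(249, 171) [0.566 0.305] r 58 ang 105 dist to starts [75. 40. 93. 96. 30. 63.]
(250, 211) [0.54  0.289] r 57 ang 135 dist to starts [88. 60. 94. 83. 18. 42.]
```

>>> {"fn": "drive_tool", "kwargs": {"deltas": [0.3, -0.9, 0, 0, 0.8, -1, 0, 0, 1.4, -1, 0, 0, 1.9, -1, 0, 0, 2.4, -0.8, 0, 0, 2.9, -0.6, 0, 0, 3, 0.2, 0, 0, 2.4, 1.2, 0, 0, 1.8, 2.2, 0, 0, 1.1, 3.1, 0, 0, 1.1, 3.1, 0, 0, 1.1, 3.1, 0, 0]}}

```text
t: 15.95
tcp_pos: [0.5792, 0.249, 0.1523]
tool_rot: [0.965, 0.261, 0.003, 0.0]
force: [-0.4, 0.4, -2.0]
finger_gap: 0.27
```

```bash
python3 d.py 0.5787,0.2484,0.149,30.4;python3 - <<'E'
from h import *
snap('wrist','w12')
E
```

```text
t 15.95 tcp [0.5792 0.249  0.1523] yaw 30.29 tilt 0.39 F [-0.4  0.4 -2. ] gap 23.0 mm q6 72.9
0.5787,0.2484,0.149,30.4 -> [-0.07  0.02  0.33] turn -0.1 rows>=0.1 xyz R cols not printed
```

View pics/w12.png

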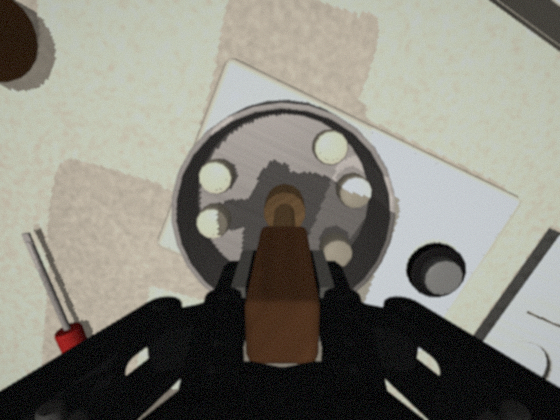

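```bash
python3 -c "
from bd import *
rep('w12',[(330,147),(355,190),(337,250),(216,176),(211,221)])
s=load('w12');P=cloud(s)
m=np.zeros(P.shape[:2],bool);m[180:235,250:330]=1;q=P[m&(P[...,2]>.055)&(P[...,2]<.075)];print(len(q),q.mean(0),q.max(0),q.min(0))"; python3 d.py 0.5787,0.2484,0.149,30.4 0.579,0.2475,0.27,30.4
```

```text
start ang [1, 60, -55, -115, 133, -177]
(330, 147) [0.637 0.242] r 57 ang -7 dist to starts [20. 55. 43. 83. 91. 96.]
(355, 190) [0.619 0.209] r 56 ang -46 dist to starts [41. 76. 20. 58. 96. 88.]
(337, 250) [0.572 0.194] r 55 ang -99 dist to starts [72. 91. 38. 18. 85. 61.]
(216, 176) [0.576 0.304] r 55 ang 94 dist to starts [68. 31. 89. 96. 35. 67.]
(211, 221) [0.543 0.291] r 56 ang 131 dist to starts [85. 56. 93. 84. 16. 44.]
938 [0.5870157  0.25151358 0.06830171] [0.59764631 0.26364566 0.07496958] [0.56839027 0.23449201 0.05511666]
t 16.00 tcp [0.5793 0.2494 0.1524] yaw 30.32 tilt 0.42 F [ 0.7 -0.2 -0.6] gap 22.9 mm q6 72.9
0.5787,0.2484,0.149,30.4 -> [-0.11  0.05  0.34] turn -0.1 rows>=0.1 xyz R cols not printed
0.579,0.2475,0.27,30.4 -> [ -0.04   0.17 -11.76] turn -0.1 rows>=2.4 xyz R cols not printed
```

>>> {"fn": "drive_tool", "kwargs": {"deltas": [0, 0.1, -1.5, 0, 0, 0.1, -3.5, 0, 0, 0.1, -6, 0, 0, 0.1, -8.5, 0, 0, 0.1, -10.5, 0, 0, 0.1, -11.6, 0, 0, 0.1, -11.8, 0]}}

```text
t: 16.7
tcp_pos: [0.5796, 0.249, 0.272]
tool_rot: [0.965, 0.262, 0.005, 0.0]
force: [-0.2, -0.9, -0.5]
finger_gap: 0.273
```

>>> {"fn": "drive_tool", "kwargs": {"deltas": [-0.8, 1.3, 0, 0, -2.2, 3.6, 0, 0, -4.2, 6.9, 0, 0, -6.3, 10.4, 0, 0, -8.4, 13.9, 0, 0, -10.5, 17.3, 0, 0, -12.6, 20.7, 0, 0, -14.7, 24.2, 0, 0, -16.8, 27.7, 0, 0, -18.9, 31.1, 0, 0, -21, 34.5, 0, 0, -23, 37.9, 0, 0]}}

```text
t: 17.9
tcp_pos: [0.5709, -0.1963, 0.2692]
tool_rot: [0.965, 0.262, 0.004, -0.001]
force: [1.8, 0.5, -1.7]
finger_gap: 0.273
```

```bash
python3 d.py 0.5694,-0.3429,0.20,30.4
```

```text
t 17.90 tcp [ 0.5709 -0.1963  0.2692] yaw 30.32 tilt 0.45 F [ 1.8  0.5 -1.7] gap 23.4 mm q6 29.8
0.5694,-0.3429,0.20,30.4 -> [-7.59 12.57  6.87] turn -0.1 rows>=3.2 xyz R cols not printed
```

>>> {"fn": "drive_tool", "kwargs": {"deltas": [-2, 3.3, 0.5, 0, -3.8, 6.3, 1.5, 0, -5.4, 8.9, 3, 0, -6.6, 10.9, 4.5, 0, -7.3, 12.1, 6, 0, -7.6, 12.5, 6.8, 0, -7.6, 12.6, 6.9, 0, -7.6, 12.6, 6.9, 0]}}

```text
t: 18.7
tcp_pos: [0.5694, -0.3421, 0.1994]
tool_rot: [0.965, 0.262, 0.004, -0.001]
force: [0.2, 0.6, -0.6]
finger_gap: 0.272
```

```bash
python3 d.py 0.5694,-0.3429,0.119,30.4 ; python3 -c "
from h import *
snap('scene','s13');snap('wrist','w13')
im=cv2.imread('pics/s13.png')[100:250,40:240];cv2.imwrite('pics/s13c.png',cv2.resize(im,None,fx=4,fy=4,interpolation=cv2.INTER_CUBIC))"
```

```text
t 18.70 tcp [ 0.5694 -0.3421  0.1994] yaw 30.37 tilt 0.45 F [ 0.2  0.6 -0.6] gap 23.2 mm q6 18.6
0.5694,-0.3429,0.119,30.4 -> [-0.1   0.07  8.04] turn -0.0 rows>=1.6 xyz R cols not printed
```

View pics/s13c.png

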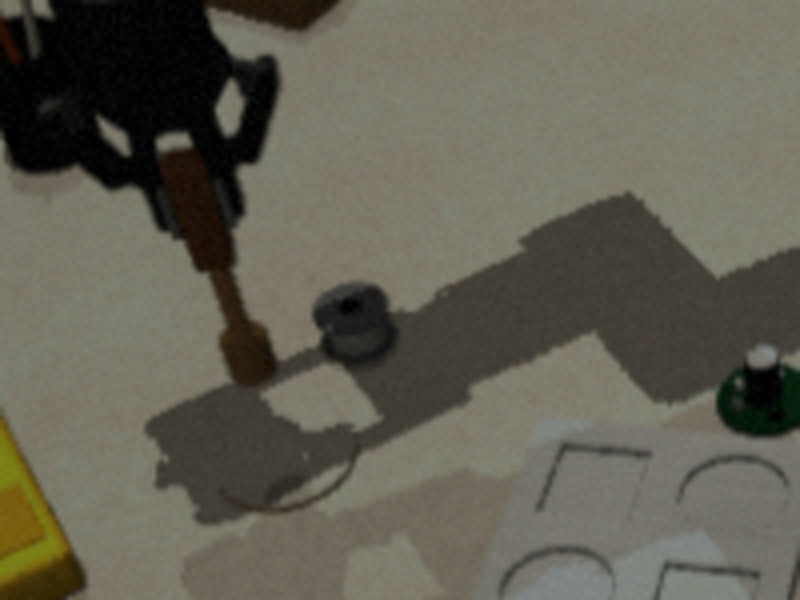

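View pics/w13.png

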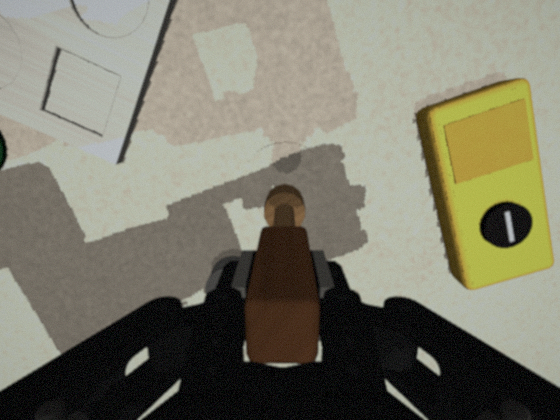

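```bash
python3 - <<'E'
from h import *
from scipy.optimize import least_squares
for f,pts,nm in(('s13',[(222,490),(250,506),(285,511),(320,500),(345,478),(358,445)],'scene'),):
    s=load(f);W=np.array([atz(s,40+u/4-.4,100+v/4-.4,.003)[:2] for u,v in pts])
    r=least_squares(lambda p:np.hypot(*(W-p).T)-.046,[.57,-.34]);print(nm,r.x,r.fun.round(4))
s=load('w13');W=np.array([atz(s,u,v,.005)[:2] for u,v in[(260,152),(270,145),(281,142),(293,144),(301,153)]])
r=least_squares(lambda p:np.hypot(*(W-p).T)-.046,[.57,-.34]);print('wrist',r.x,r.fun.round(4))
E
```

```text
scene [ 0.5704691  -0.34454448] [ 0.0001 -0.0017  0.0009  0.0011 -0.0009 -0.0006]
wrist [ 0.56478069 -0.34319127] [-0.0024  0.0006  0.0024  0.002  -0.0032]
```

>>> {"fn": "drive_tool", "kwargs": {"deltas": [-0.1, 0.2, 2, 0, -0.1, 0.2, 4, 0, -0.1, 0.2, 5.5, 0, -0.1, 0.2, 6.6, 0, -0.1, 0.2, 7.2, 0, -0.1, 0.2, 7.6, 0, -0.1, 0.2, 7.9, 0, -0.1, 0.2, 8, 0, -0.1, 0.2, 8, 0]}}

```text
t: 19.7
tcp_pos: [0.5709, -0.3444, 0.1209]
tool_rot: [0.965, 0.262, 0.004, -0.0]
force: [-0.7, 0.2, -0.8]
finger_gap: 0.268
```

```bash
python3 d.py 0.5694,-0.3429,0.119,30.4; python3 -c "
from h import *
snap('scene','s14')
im=cv2.imread('pics/s14.png')[100:250,40:240];cv2.imwrite('pics/s14c.png',cv2.resize(im,None,fx=4,fy=4,interpolation=cv2.INTER_CUBIC))"
```

```text
t 19.70 tcp [ 0.5709 -0.3444  0.1209] yaw 30.40 tilt 0.51 F [-0.7  0.2 -0.8] gap 22.9 mm q6 18.5
0.5694,-0.3429,0.119,30.4 -> [-0.06 -0.2   0.19] turn 0.0 rows>=0.1 xyz R cols not printed
```

View pics/s14c.png

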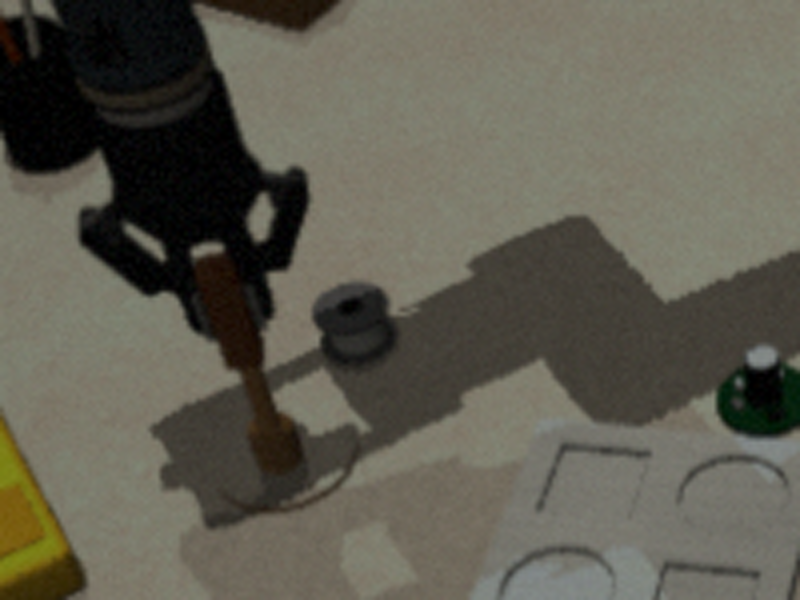

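>>> {"fn": "drive_tool", "kwargs": {"deltas": [0, 0, 0.1, 0, 0, 0, 0.2, 0, 0, 0, 0.25, 0, 0, 0, 0.25, 0]}}

```text
t: 20.15
tcp_pos: [0.571, -0.3444, 0.1186]
tool_rot: [0.965, 0.262, 0.004, -0.0]
force: [-0.1, -0.4, -1.4]
finger_gap: 0.273
```

```bash
python3 d.py
```

```text
t 20.15 tcp [ 0.571  -0.3444  0.1186] yaw 30.40 tilt 0.51 F [-0.1 -0.4 -1.4] gap 23.3 mm q6 18.5
```

>>> {"fn": "drive_tool", "kwargs": {"deltas": [0, 0, 0.1, 0, 0, 0, 0.2, 0, 0, 0, 0.2, 0]}}

```text
t: 20.45
tcp_pos: [0.5712, -0.3445, 0.1184]
tool_rot: [0.965, 0.262, 0.005, 0.0]
force: [-2.2, 1.1, 7.1]
finger_gap: 0.27
```

>>> {"fn": "drive_tool", "kwargs": {"deltas": [0, 0, 0.1, 0, 0, 0, 0.15, 0, 0, 0, 0.15, 0]}}

```text
t: 20.75
tcp_pos: [0.5713, -0.3445, 0.1184]
tool_rot: [0.965, 0.262, 0.005, 0.0]
force: [-2.3, 1.5, 8.4]
finger_gap: 0.269
```

>>> {"fn": "drive_tool", "kwargs": {"deltas": [0, 0, 0, 0, 0, 0, 0, 0, 0, 0, 0, 0, 0, 0, 0, 0, 0, 0, 0, 0, 0, 0, 0, 0], "hand": 6, "squeeze": 20}}

```text
t: 21.35
tcp_pos: [0.5712, -0.3445, 0.1182]
tool_rot: [0.965, 0.262, 0.005, 0.0]
force: [0.4, -0.1, 0.4]
finger_gap: 0.699
```

>>> {"fn": "drive_tool", "kwargs": {"deltas": [0, 0, -1.5, 0, 0, 0, -4, 0, 0, 0, -7, 0, 0, 0, -10, 0, 0, 0, -12.5, 0, 0, 0, -14.3, 0, 0, 0, -15, 0, 0, 0, -15, 0]}}

```text
t: 22.15
tcp_pos: [0.5703, -0.3452, 0.2701]
tool_rot: [0.965, 0.262, 0.006, 0.002]
force: [-0.3, -0.4, -0.9]
finger_gap: 0.703
```

```bash
python3 d.py 0.447,-0.052,0.2,30; python3 -c "
from h import *
snap('wrist','w15');snap('scene','s15');s=load('w15');P=cloud(s);m=np.zeros(P.shape[:2],bool);m[100:300,200:370]=1
q=P[m&(P[...,2]>.16)&(P[...,2]<.175)];print(q.mean(0),len(q))
q=P[m&(P[...,2]>.027)&(P[...,2]<.04)];print(q.mean(0),len(q))
"
```

```text
t 22.15 tcp [ 0.5703 -0.3452  0.2701] yaw 30.42 tilt 0.66 F [-0.3 -0.4 -0.9] gap 60.0 mm q6 18.5
0.447,-0.052,0.2,30 -> [  4.14 -31.57   6.86] turn 0.4 rows>=6.5 xyz R cols not printed
[ 0.57501751 -0.34158711  0.1696142 ] 998
[ 0.47093305 -0.34712053  0.03098514] 1500
```

View pics/s15.png

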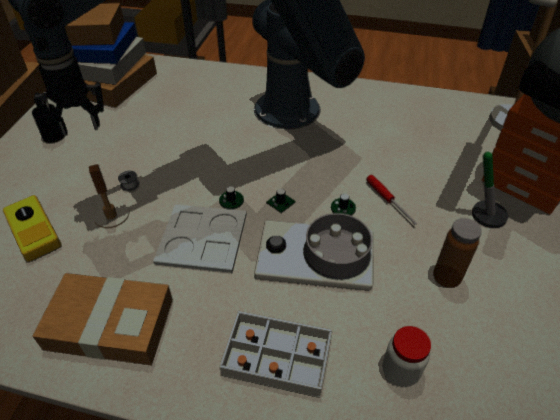

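View pics/w15.png

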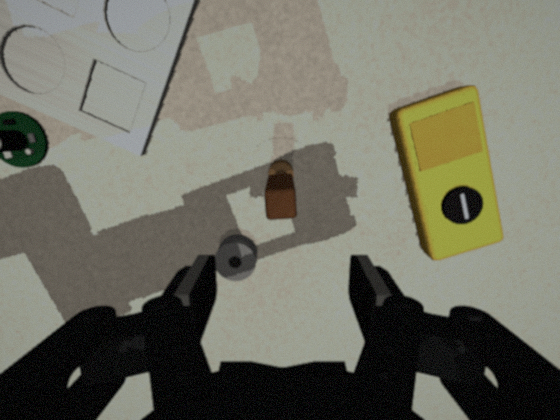

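Stirrer is standing on the coaster, released, at about (0.574,-0.341). Next, the round board near (0.448,-0.052).

>>> {"fn": "drive_tool", "kwargs": {"deltas": [0.4, -2.8, 0.5, 0, 0.9, -6.8, 1.5, 0, 1.5, -11, 2.5, 0, 2, -15.2, 3.5, 0, 2.5, -19.4, 4.5, 0, 3.1, -23.6, 5.5, 0, 3.6, -27.4, 6.3, 0, 3.9, -30, 6.8, 0, 4.1, -31.2, 6.9, 0, 4.1, -31.5, 6.9, 0, 4.1, -31.5, 6.9, 0], "hand": 5}}

```text
t: 23.35
tcp_pos: [0.4466, -0.0523, 0.1984]
tool_rot: [0.965, 0.262, 0.004, 0.0]
force: [-0.2, 0.2, 0.1]
finger_gap: 0.578
```

```bash
python3 -c "
from h import *
snap('wrist','w16')"; python3 d.py
```

```text
t 23.40 tcp [ 0.447  -0.0528  0.1986] yaw 30.40 tilt 0.55 F [-0.2  0.1 -0.1] gap 50.0 mm q6 38.1
```

View pics/w16.png

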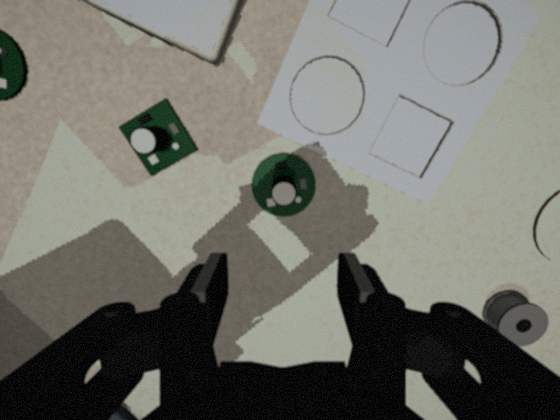

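```bash
cat > loc.py <<'E'
from h import *
import sys
def boards(s,P):
    f=s['frame'].astype(int)
    g=((f[...,1]-np.maximum(f[...,0],f[...,2])>12)&(P[...,2]<.025)&(P[...,2]>-.02)).astype(np.uint8)
    g=cv2.morphologyEx(g,cv2.MORPH_OPEN,np.ones((3,3),np.uint8))
    g=cv2.morphologyEx(g,cv2.MORPH_CLOSE,np.ones((9,9),np.uint8))
    n,l,st,c=cv2.connectedComponentsWithStats(g)
    for i in range(1,n):
        if st[i][4]<600: continue
        z=np.median(P[(l==i)][:,2])
        cs,_=cv2.findContours((l==i).astype(np.uint8),cv2.RETR_EXTERNAL,cv2.CHAIN_APPROX_NONE)
        h=cv2.convexHull(cs[0])[:,0]
        ct=(np.array([atz(s,u,v,.006 if z<.011 else .014)[:2] for u,v in h])*1000).astype(np.float32)
        r=cv2.minAreaRect(ct);e=cv2.minEnclosingCircle(ct)
        A=cv2.contourArea(ct)
        u,v=c[i].astype(int);sub=np.zeros(g.shape,bool);sub[max(v-45,0):v+45,max(u-45,0):u+45]=1
        zt=.042 if z<.011 else .05
        q=P[sub&(P[...,2]>zt-.004)&(P[...,2]<zt+.004)]
        m=(cv2.minEnclosingCircle((q[:,:2]*1000).astype(np.float32)) if len(q)>20 else None)
        print('board px',c[i].round(0),st[i][:4],'z %.4f'%z,'rect',np.round(r[0],1),np.round(r[1],1),round(r[2],1),'circ',np.round(e[0],1),round(e[1],1),'fill %.2f'%(A/(r[1][0]*r[1][1])),'cap',None if m is None else (np.round(m[0],1),round(m[1],1),np.median(q[:,2]).round(4)))
def holes(s,P,C=(.593,-.085),a=5.65):
    # fit tray pose: dark outlines of recesses via edge magnitude along known outlines
    from scipy.optimize import minimize
    gr=cv2.cvtColor(s['frame'],cv2.COLOR_RGB2GRAY).astype(np.float32)
    e=cv2.GaussianBlur(np.abs(cv2.morphologyEx(gr,cv2.MORPH_BLACKHAT,np.ones((7,7)))),(0,0),1.2)
    t=np.linspace(0,2*np.pi,120,endpoint=False)
    circ=np.c_[np.cos(t),np.sin(t)]*.0345
    k=np.linspace(-1,1,30);sq=np.concatenate([np.c_[k,k*0+1],np.c_[k,k*0-1],np.c_[k*0+1,k],np.c_[k*0-1,k]])*.0295
    O=np.concatenate([circ+[.045,-.045],circ+[-.045,.045],sq+[.045,.045],sq+[-.045,-.045]])
    def pts(p):
        b=np.radians(p[2]);R=np.array([[np.cos(b),-np.sin(b)],[np.sin(b),np.cos(b)]])
        return np.c_[O@R.T+np.array(p[:2])/1000,np.full(len(O),.014)]
    def cost(p):
        q=proj(s,pts(p)).astype(np.float32)
        val=cv2.remap(e,q[:,0].reshape(-1,1),q[:,1].reshape(-1,1),cv2.INTER_LINEAR)
        return -float(val.mean())
    best=None
    for dx in(-4,-2,0,2,4):
        for dy in(-4,-2,0,2,4):
            p=[C[0]*1e3+dx,C[1]*1e3+dy,a];v=cost(p)
            if best is None or v<best[0]:best=(v,p)
    r=minimize(cost,best[1],method='Nelder-Mead',options=dict(initial_simplex=[best[1]]+[np.array(best[1])+d for d in([1.5,0,0],[0,1.5,0],[0,0,1])]))
    print('tray',r.x.round(2),'score',r.fun);b=np.radians(r.x[2])
    for n,o in dict(rdTR=(45,-45),rdBL=(-45,45),sqTL=(45,45),sqBR=(-45,-45)).items():
        print(' ',n,(r.x[:2]+[np.cos(b)*o[0]-np.sin(b)*o[1],np.sin(b)*o[0]+np.cos(b)*o[1]]).round(1))
    return r.x
if __name__=='__main__':
    s=load(sys.argv[1]);P=cloud(s);boards(s,P)
    if len(sys.argv)>2: holes(s,P)
E
python3 loc.py w16 h; python3 loc.py top0 h
```

```text
board px [10. 66.] [ 0 33 24 66] z 0.0066 rect [414.8 220. ] [57.8 20.6] 17.6 circ [412.  228.6] 28.9 fill 0.75 cap None
board px [163. 136.] [121 100  75  74] z 0.0065 rect [426.3  76.7] [54.4 54.3] 59.4 circ [426.4  76.6] 36.9 fill 0.99 cap (array([426.,  77.]), 12.5, np.float64(0.0428))
board px [282. 182.] [252 154  62  62] z 0.0063 rect [447.3 -52.9] [63.6 62.4] 31.8 circ [447.4 -53.2] 32.5 fill 0.80 cap (array([447.9, -53.5]), 11.9, np.float64(0.0428))
tray [590.89 -84.63   5.62] score -25.82196807861328
  rdTR [ 640.1 -125. ]
  rdBL [541.7 -44.3]
  sqTL [631.3 -35.4]
  sqBR [ 550.5 -133.8]
tray [591.81 -84.03   5.61] score -8.865822792053223
  rdTR [ 641.  -124.4]
  rdBL [542.6 -43.6]
  sqTL [632.2 -34.8]
  sqBR [ 551.4 -133.2]
```

```bash
python3 d.py .4475,-.0532,.05,30.4 .4475,-.0532,.012,30.4
```

```text
t 23.40 tcp [ 0.447  -0.0528  0.1986] yaw 30.40 tilt 0.55 F [-0.2  0.1 -0.1] gap 50.0 mm q6 38.1
.4475,-.0532,.05,30.4 -> [-1.200e-01  1.000e-02  1.486e+01] turn -0.0 rows>=3.0 xyz R cols not printed
.4475,-.0532,.012,30.4 -> [-0.15  0.   18.66] turn -0.0 rows>=3.7 xyz R cols not printed
```

>>> {"fn": "drive_tool", "kwargs": {"deltas": [0, 0, 2.5, 0, 0, 0, 6, 0, -0.1, 0, 10, 0, -0.1, 0, 13.5, 0, -0.1, 0, 16, 0, -0.15, 0, 17.5, 0, -0.15, 0, 18.3, 0, -0.15, 0, 18.6, 0, -0.15, 0, 18.6, 0, -0.15, 0, 18.6, 0]}}

```text
t: 24.4
tcp_pos: [0.4482, -0.0537, 0.0132]
tool_rot: [0.965, 0.262, 0.005, 0.001]
force: [0.8, 0.5, -0.2]
finger_gap: 0.581
```

```bash
python3 d.py .4475,-.0532,.012,30.4
```

```text
t 24.40 tcp [ 0.4482 -0.0537  0.0132] yaw 30.38 tilt 0.64 F [ 0.8  0.5 -0.2] gap 49.7 mm q6 37.6
.4475,-.0532,.012,30.4 -> [-0.04 -0.08  0.12] turn -0.0 rows>=0.0 xyz R cols not printed
```

>>> {"fn": "drive_tool", "kwargs": {"deltas": [0, 0, 0.1, 0, 0, 0, 0.1, 0, 0, 0, 0.1, 0, 0, 0, 0.1, 0, 0, 0, 0.1, 0, 0, 0, 0.1, 0, 0, 0, 0.1, 0, 0, 0, 0.1, 0], "hand": 2, "squeeze": 20}}

```text
t: 25.2
tcp_pos: [0.4488, -0.0538, 0.013]
tool_rot: [0.965, 0.262, 0.006, 0.001]
force: [0.5, -0.8, 6.5]
finger_gap: 0.276
```

>>> {"fn": "drive_tool", "kwargs": {"deltas": [0, 0, -0.5, 0, 0, 0, -1.5, 0, 0, 0, -3, 0, 0, 0, -5, 0, 0, 0, -7, 0, 0, 0, -8.5, 0, 0, 0, -9.5, 0, 0, 0, -9.5, 0]}}

```text
t: 26.0
tcp_pos: [0.4482, -0.0541, 0.1094]
tool_rot: [0.965, 0.262, 0.007, 0.002]
force: [0.0, -0.0, 0.3]
finger_gap: 0.275
```

```bash
python3 -c "
from h import *
snap('wrist','w17')"; python3 d.py .5417,-.0443,.1,30.4;python3 loc.py w17
```

```text
t 26.05 tcp [ 0.4478 -0.054   0.1086] yaw 30.40 tilt 0.81 F [-0.5 -0.3 -1.3] gap 23.2 mm q6 37.9
.5417,-.0443,.1,30.4 -> [8.58 3.91 0.99] turn -0.0 rows>=1.9 xyz R cols not printed
board px [116. 143.] [ 56  94 105 102] z 0.0065 rect [426.1  77. ] [55.5 56.1] 59.2 circ [426.1  77.4] 37.8 fill 0.98 cap (array([426.1,  76.5]), 12.1, np.float64(0.0427))
```

View pics/w17.png

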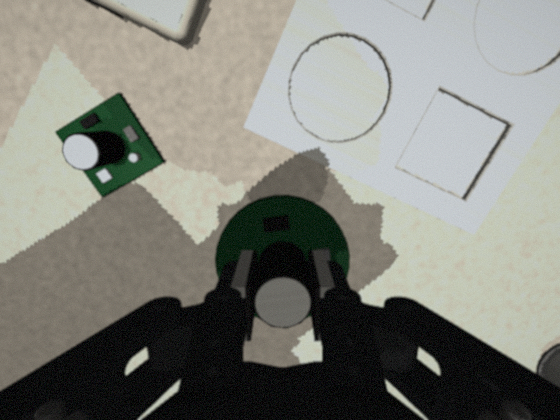

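```bash
cat > held.py <<'E'
from h import *
import sys
from scipy.optimize import least_squares
from scipy.spatial.transform import Rotation as Ro
def held(f,shape='round',tcpz=None,off=.0068):
    s=load(f);P=cloud(s);st=manip.sense();z=st['tcp_pos'][2]-off
    c=s['frame'].astype(int)
    g=((c[...,1]-np.maximum(c[...,0],c[...,2])>8)).astype(np.uint8)
    g&=(np.abs(P[...,2]-z)<.012).astype(np.uint8)
    n,l,q,ce=cv2.connectedComponentsWithStats(g)
    g=(l==1+np.argmax(q[1:,4])).astype(np.uint8)
    print('board depth z',np.median(P[g>0][:,2]),'assumed',z, 'n',g.sum())
    z=np.median(P[g>0][:,2])
    cs,_=cv2.findContours(g,cv2.RETR_EXTERNAL,cv2.CHAIN_APPROX_NONE);ct=max(cs,key=len)
    h=cv2.convexHull(ct)[:,0]
    W=np.array([atz(s,u,v,z)[:2] for u,v in h]);X=np.array([st['tcp_pos'][:2]])
    return s,st,z,h,W
if __name__=='__main__':
    s,st,z,h,W=held(sys.argv[1])
    k=h[:,1]<float(sys.argv[2]); W=W[k]
    r=least_squares(lambda p:np.hypot(*(W-p[:2]).T)-.0328,st['tcp_pos'][:2],loss='soft_l1',f_scale=.001)
    R=Ro.from_quat(st['tool_rot']).as_matrix()
    d=r.x-st['tcp_pos'][:2];print('centre',r.x.round(4),'res',np.abs(r.fun).mean(),'tcp-rel world mm',(d*1e3).round(1),'tool',(R[:2,:2].T@d*1e3).round(1))
E
python3 held.py w17 270
```

```text
board depth z 0.10278277475906536 assumed 0.1018033109183893 n 5034
centre [ 0.4477 -0.0545] res 0.00033103832530141956 tcp-rel world mm [-0.1 -0.6] tool [-0.4  0.5]
```

```bash
python3 -c "
from loc import *
s=load('w17');holes(s,None)"; python3 d.py .5417,-.0440,.09,30.4
```

```text
tray [590.91 -84.54   5.77] score -26.924238204956055
  rdTR [ 640.2 -124.8]
  rdBL [541.6 -44.3]
  sqTL [631.2 -35.2]
  sqBR [ 550.7 -133.8]
t 26.05 tcp [ 0.4478 -0.054   0.1086] yaw 30.40 tilt 0.81 F [-0.5 -0.3 -1.3] gap 23.2 mm q6 37.9
.5417,-.0440,.09,30.4 -> [8.58 3.88 1.99] turn -0.0 rows>=1.9 xyz R cols not printed
```

>>> {"fn": "drive_tool", "kwargs": {"deltas": [1.2, 0.5, 0.2, 0, 3, 1.3, 0.6, 0, 5, 2.2, 1, 0, 6.8, 3, 1.4, 0, 8, 3.6, 1.8, 0, 8.5, 3.8, 2, 0, 8.6, 3.9, 2, 0, 8.6, 3.9, 2, 0]}}

```text
t: 26.85
tcp_pos: [0.5413, -0.0439, 0.0893]
tool_rot: [0.965, 0.262, 0.006, 0.001]
force: [0.1, -0.1, -0.2]
finger_gap: 0.271
```

```bash
python3 -c "
from h import *
snap('wrist','w18')
from loc import *
s=load('w18');holes(s,None)"; python3 held.py w18 270; python3 d.py .5417,-.0440,.04,30.4  .5417,-.0440,.024,30.4
```

```text
tray [590.93 -84.3    5.52] score -30.287364959716797
  rdTR [ 640.1 -124.8]
  rdBL [541.8 -43.8]
  sqTL [631.4 -35.2]
  sqBR [ 550.5 -133.4]
board depth z 0.08262461052555861 assumed 0.0827201776534231 n 4755
centre [ 0.5407 -0.0445] res 0.00036910293445394397 tcp-rel world mm [-0.4 -0.6] tool [-0.6  0.3]
t 26.90 tcp [ 0.5411 -0.0439  0.0895] yaw 30.39 tilt 0.71 F [-0.7 -0.6 -0. ] gap 23.3 mm q6 42.8
.5417,-.0440,.04,30.4 -> [-0.01  0.01  4.95] turn -0.0 rows>=1.0 xyz R cols not printed
.5417,-.0440,.024,30.4 -> [-0.02  0.    6.55] turn -0.0 rows>=1.3 xyz R cols not printed
```

View pics/w18.png

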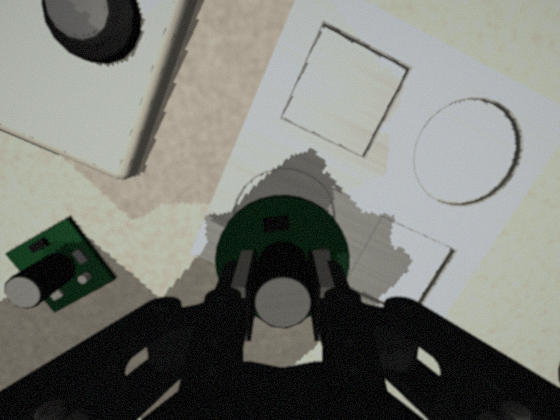

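```bash
python3 d.py .5422,-.0434,.03,30.4  .5422,-.0434,.0215,30.4
```

```text
t 26.90 tcp [ 0.5411 -0.0439  0.0895] yaw 30.39 tilt 0.71 F [-0.7 -0.6 -0. ] gap 23.3 mm q6 42.8
.5422,-.0434,.03,30.4 -> [ 0.06 -0.02  5.95] turn -0.0 rows>=1.2 xyz R cols not printed
.5422,-.0434,.0215,30.4 -> [ 0.05 -0.02  6.8 ] turn -0.0 rows>=1.4 xyz R cols not printed
```

>>> {"fn": "drive_tool", "kwargs": {"deltas": [0.06, 0, 1.2, 0, 0.06, 0, 3, 0, 0.06, 0, 4.5, 0, 0.06, 0, 5.4, 0, 0.06, 0, 5.9, 0, 0.06, 0, 6.1, 0, 0.06, 0, 6.2, 0, 0.06, 0, 6.3, 0, 0.06, 0, 6.4, 0]}}

```text
t: 27.8
tcp_pos: [0.5428, -0.0436, 0.026]
tool_rot: [0.965, 0.262, 0.007, 0.002]
force: [-0.6, 0.5, -0.1]
finger_gap: 0.273
```

```bash
python3 d.py .5422,-.0434,.0215,30.4
```

```text
t 27.80 tcp [ 0.5428 -0.0436  0.026 ] yaw 30.39 tilt 0.77 F [-0.6  0.5 -0.1] gap 23.3 mm q6 42.8
.5422,-.0434,.0215,30.4 -> [-0.04 -0.05  0.45] turn -0.0 rows>=0.1 xyz R cols not printed
```

>>> {"fn": "drive_tool", "kwargs": {"deltas": [-0.05, 0, 0.1, 0, -0.05, 0, 0.2, 0, -0.05, 0, 0.3, 0, -0.05, 0, 0.4, 0, -0.05, 0, 0.4, 0]}}

```text
t: 28.3
tcp_pos: [0.5423, -0.0438, 0.0218]
tool_rot: [0.965, 0.262, 0.006, 0.002]
force: [0.1, -0.4, -0.5]
finger_gap: 0.268
```

```bash
python3 d.py .5422,-.0434,.0215,30.4
```

```text
t 28.30 tcp [ 0.5423 -0.0438  0.0218] yaw 30.40 tilt 0.75 F [ 0.1 -0.4 -0.5] gap 22.9 mm q6 42.7
.5422,-.0434,.0215,30.4 -> [ 0.02 -0.04  0.03] turn -0.0 rows>=0.0 xyz R cols not printed
```

>>> {"fn": "drive_tool", "kwargs": {"deltas": [0, 0, 0.05, 0, 0, 0, 0.1, 0, 0, 0, 0.1, 0]}}

```text
t: 28.6
tcp_pos: [0.5424, -0.0439, 0.0211]
tool_rot: [0.965, 0.262, 0.006, 0.002]
force: [-0.3, -0.8, 1.5]
finger_gap: 0.274
```

>>> {"fn": "drive_tool", "kwargs": {"deltas": [0, 0, 0, 0, 0, 0, 0, 0, 0, 0, 0, 0, 0, 0, 0, 0], "hand": 5}}

```text
t: 29.0
tcp_pos: [0.5424, -0.0439, 0.021]
tool_rot: [0.965, 0.262, 0.006, 0.002]
force: [0.3, -0.3, 0.3]
finger_gap: 0.587
```

>>> {"fn": "drive_tool", "kwargs": {"deltas": [0, 0, -1, 0, 0, 0, -3, 0, 0, 0, -6, 0, 0, 0, -9.5, 0, 0, 0, -13, 0, 0, 0, -16, 0, 0, 0, -17.5, 0, 0, 0, -18, 0]}}

```text
t: 29.8
tcp_pos: [0.541, -0.0442, 0.2038]
tool_rot: [0.965, 0.262, 0.009, 0.003]
force: [0.6, 0.4, 0.2]
finger_gap: 0.586
```

```bash
python3 -c "
from h import *
snap('wrist','w19')"; python3 loc.py w19 h; python3 d.py .426,.077,.2,30.4
```

```text
board px [280. 184.] [249 155  63  62] z 0.0143 rect [541.7 -43.5] [63.  63.1] 30.3 circ [541.5 -44.2] 32.6 fill 0.79 cap (array([542. , -44.4]), 11.9, np.float64(0.0508))
board px [131. 218.] [ 92 189  71  64] z 0.0065 rect [426.3  76.8] [54.2 55.5] 59.5 circ [426.3  77.1] 37.2 fill 0.99 cap (array([426. ,  77.6]), 12.9, np.float64(0.0428))
tray [591.42 -84.43   5.62] score -21.61270523071289
  rdTR [ 640.6 -124.8]
  rdBL [542.2 -44.1]
  sqTL [631.8 -35.2]
  sqBR [ 551.  -133.6]
t 29.85 tcp [ 0.5407 -0.0441  0.2032] yaw 30.40 tilt 0.98 F [ 0.1 -0.1 -0.3] gap 49.7 mm q6 42.9
.426,.077,.2,30.4 -> [ -3.77 -16.25   0.12] turn 0.0 rows>=3.3 xyz R cols not printed
```

View pics/w19.png

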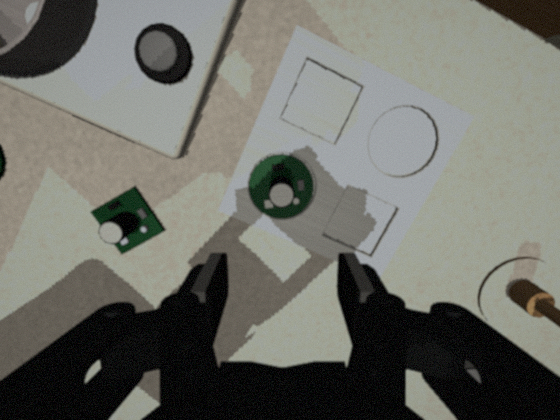

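>>> {"fn": "drive_tool", "kwargs": {"deltas": [-0.5, -2.2, 0, 0, -1.3, -5.6, 0, 0, -2.2, -9.5, 0, 0, -3, -12.9, 0, 0, -3.5, -15.1, 0, 0, -3.7, -16, 0, 0, -3.8, -16.2, 0.1, 0, -3.8, -16.2, 0.1, 0]}}

```text
t: 30.65
tcp_pos: [0.4266, 0.0761, 0.1999]
tool_rot: [0.965, 0.262, 0.008, 0.003]
force: [1.0, -0.1, 0.7]
finger_gap: 0.584
```

```bash
python3 -c "
from h import *
snap('wrist','w20')"; python3 loc.py w20; python3 d.py .4262,.077,.05,30.4 .4262,.077,.0125,30.4
```

```text
board px [128. 116.] [90 83 68 69] z 0.0065 rect [409.  240.6] [63.9 63. ] 35.9 circ [408.2 241. ] 32.7 fill 0.80 cap (array([408.2, 241.7]), 12.4, np.float64(0.0428))
board px [442. 146.] [413 115  67  67] z 0.0144 rect [540.9 -42.9] [64.5 61.5] 21.7 circ [541.8 -44.4] 32.9 fill 0.81 cap (array([541.3, -44. ]), 12.0, np.float64(0.0507))
board px [277. 184.] [244 154  70  66] z 0.0064 rect [425.6  77.6] [54.3 54.4] 59.3 circ [425.5  77.3] 37.2 fill 0.97 cap (array([426.2,  77.3]), 12.0, np.float64(0.0428))
t 30.70 tcp [0.4271 0.0758 0.2   ] yaw 30.38 tilt 1.03 F [ 0.3 -0.8 -0.7] gap 49.9 mm q6 54.8
.4262,.077,.05,30.4 -> [-0.24 -0.3  15.  ] turn -0.0 rows>=3.0 xyz R cols not printed
.4262,.077,.0125,30.4 -> [-0.29 -0.33 18.75] turn -0.0 rows>=3.8 xyz R cols not printed
```

>>> {"fn": "drive_tool", "kwargs": {"deltas": [-0.05, -0.05, 2.5, 0, -0.1, -0.1, 6, 0, -0.15, -0.2, 10, 0, -0.2, -0.3, 13.5, 0, -0.25, -0.3, 16, 0, -0.3, -0.3, 17.5, 0, -0.3, -0.3, 18.4, 0, -0.3, -0.3, 18.8, 0, -0.3, -0.3, 18.8, 0, -0.3, -0.3, 18.8, 0]}}

```text
t: 31.7
tcp_pos: [0.427, 0.0765, 0.0125]
tool_rot: [0.965, 0.262, 0.009, 0.003]
force: [-0.1, -0.2, -0.4]
finger_gap: 0.587
```

>>> {"fn": "drive_tool", "kwargs": {"deltas": [0, 0, 0, 0, 0, 0, 0, 0, 0, 0, 0, 0, 0, 0, 0, 0, 0, 0, 0, 0, 0, 0, 0, 0, 0, 0, 0, 0, 0, 0, 0, 0], "hand": 2, "squeeze": 20}}

```text
t: 32.5
tcp_pos: [0.4276, 0.0765, 0.0134]
tool_rot: [0.965, 0.262, 0.01, 0.003]
force: [-0.1, -0.1, 5.7]
finger_gap: 0.274
```

>>> {"fn": "drive_tool", "kwargs": {"deltas": [0, 0, -0.5, 0, 0, 0, -1.5, 0, 0, 0, -3, 0, 0, 0, -5, 0, 0, 0, -7, 0, 0, 0, -8.5, 0, 0, 0, -9, 0, 0, 0, -9, 0]}}

```text
t: 33.3
tcp_pos: [0.426, 0.0766, 0.1043]
tool_rot: [0.965, 0.262, 0.011, 0.004]
force: [0.5, -0.1, -1.1]
finger_gap: 0.275
```

```bash
python3 -c "
from h import *
snap('wrist','w21')"; python3 d.py .551,-.1336,.1,66.6
```

```text
t 33.35 tcp [0.4256 0.0766 0.1037] yaw 30.38 tilt 1.27 F [-0.5  0.5 -1.6] gap 23.3 mm q6 54.9
.551,-.1336,.1,66.6 -> [ 0.18 24.47  0.68] turn -36.2 rows>=4.9 xyz R cols not printed
```

View pics/w21.png

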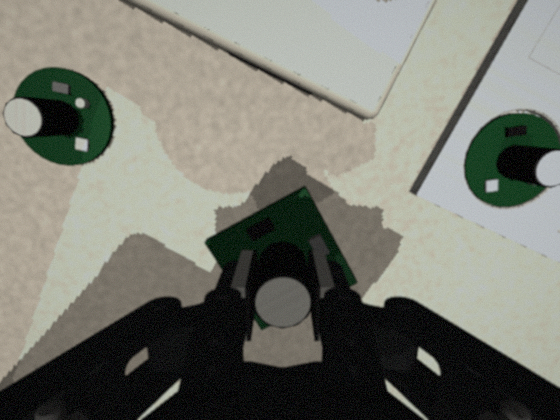

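```bash
cat > hsq.py <<'E'
from held import *
import sys
# fit square 56mm: visible hull points to square outline
f=sys.argv[1];vmax=float(sys.argv[2]);s,st,z,h,W=held(f)
W=W[h[:,1]<vmax]
def fun(p):
    a=np.radians(p[2]);d=(W-p[:2]/1000.)@np.array([[np.cos(a),-np.sin(a)],[np.sin(a),np.cos(a)]])
    return (np.abs(d).max(1)-.0278)*1000
r=min((least_squares(fun,[*(st['tcp_pos'][:2]*1e3),a],loss='soft_l1',f_scale=.5,x_scale=[1,1,1]) for a in np.arange(0,90,10)),key=lambda r:r.cost)
R=Ro.from_quat(st['tool_rot']).as_matrix();d=r.x[:2]-st['tcp_pos'][:2]*1e3
print('n',len(W),'centre',r.x[:2].round(1),'ang %.1f'%(r.x[2]%90),'res',np.abs(r.fun).mean().round(2),'rel world',d.round(1),'tool',(R[:2,:2].T@d).round(1),'yaw %.1f'%np.degrees(np.arctan2(R[1,0],R[0,0])))
E
python3 hsq.py w21 285;python3 hsq.py w21 275; python3 d.py .6315,-.0352,.1,66.6
```

```text
board depth z 0.09734989432980753 assumed 0.09689673377445783 n 4139
n 12 centre [425.2  76.2] ang 59.2 res 0.27 rel world [-0.4 -0.4] tool [-0.6  0.1] yaw 30.4
board depth z 0.09734989432980753 assumed 0.09689673377445783 n 4139
n 10 centre [425.3  76.1] ang 59.4 res 0.24 rel world [-0.3 -0.5] tool [-0.5  0.3] yaw 30.4
t 33.35 tcp [0.4256 0.0766 0.1037] yaw 30.38 tilt 1.27 F [-0.5  0.5 -1.6] gap 23.3 mm q6 54.9
.6315,-.0352,.1,66.6 -> [12.1  20.05  0.84] turn -36.2 rows>=4.7 xyz R cols not printed
```

>>> {"fn": "drive_tool", "kwargs": {"deltas": [1, 1.6, 0, -3, 2.6, 4.4, 0.1, -8, 4.7, 7.8, 0.2, -14, 6.8, 11.3, 0.4, -20, 8.8, 14.6, 0.6, -26, 10.4, 17.3, 0.8, -31, 11.5, 19.1, 0.8, -35, 12, 19.9, 0.8, -36.3, 12.1, 20, 0.8, -36.3, 12.1, 20, 0.8, -36.3]}}

```text
t: 34.35
tcp_pos: [0.6297, -0.0341, 0.0994]
tool_rot: [0.836, 0.549, 0.008, 0.005]
force: [0.2, 0.4, -1.3]
finger_gap: 0.274
```

```bash
python3 -c "
from h import *
snap('wrist','w22')
from loc import *
s=load('w22');holes(s,None)"; python3 hsq.py w22 285; python3 d.py .6315,-.0352,.04,66.6
```

```text
tray [592.8  -86.85   6.28] score -12.449369430541992
  rdTR [ 642.5 -126.7]
  rdBL [543.1 -47. ]
  sqTL [632.6 -37.2]
  sqBR [ 553.  -136.5]
board depth z 0.09212172905512925 assumed 0.09281953523109483 n 4216
n 14 centre [628.6 -34.3] ang 5.0 res 0.31 rel world [-0.8 -0.5] tool [-0.8 -0.5] yaw 66.7
t 34.40 tcp [ 0.6294 -0.0338  0.0996] yaw 66.66 tilt 1.08 F [-0.8 -0.3 -1.2] gap 23.6 mm q6 9.9
.6315,-.0352,.04,66.6 -> [-0.09  0.14  5.96] turn 0.1 rows>=1.2 xyz R cols not printed
```

View pics/w22.png

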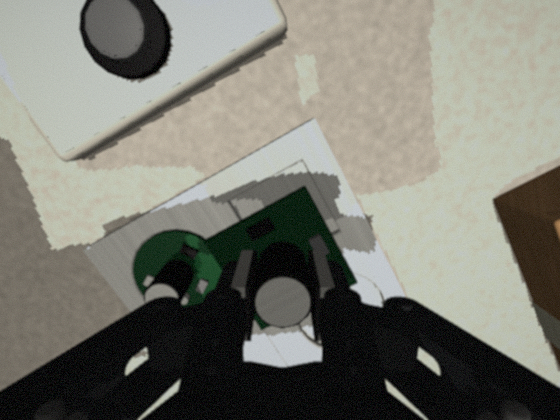

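```bash
python3 - <<'E'
from h import *
s=load('w22');c=np.array([631.4,-35.2]);a=np.radians(5.6);R=np.array([[np.cos(a),-np.sin(a)],[np.sin(a),np.cos(a)]])
for o in((29.5,29.5),(-29.5,29.5),(29.5,-29.5)):
    X=np.r_[(c+R@o)/1e3,.014];print(o,proj(s,X).round(1))
im=s['frame'][110:260,180:400,::-1];im=np.clip(im.astype(int)*2,0,255).astype(np.uint8);cv2.imwrite('pics/w22c.png',cv2.resize(im,None,fx=3.5,fy=3.5,interpolation=cv2.INTER_CUBIC))
E
python3 d.py .6319,-.0348,.035,66.6
```

```text
(29.5, 29.5) [[300.3 159. ]]
(-29.5, 29.5) [[226.4 200. ]]
(29.5, -29.5) [[338.6 230.3]]
t 34.40 tcp [ 0.6294 -0.0338  0.0996] yaw 66.66 tilt 1.08 F [-0.8 -0.3 -1.2] gap 23.6 mm q6 9.9
.6319,-.0348,.035,66.6 -> [-0.04  0.15  6.47] turn 0.1 rows>=1.3 xyz R cols not printed
```

View pics/w22c.png

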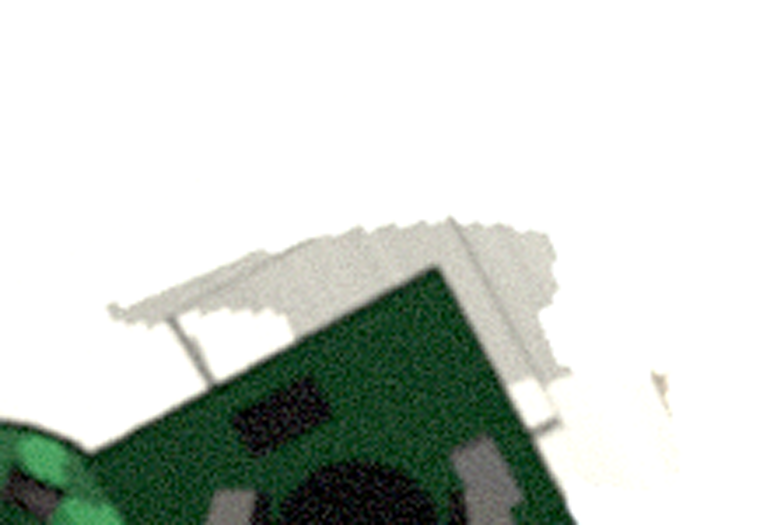

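>>> {"fn": "drive_tool", "kwargs": {"deltas": [0, 0.1, 1.2, 0, 0, 0.15, 3, 0, 0, 0.17, 4.8, 0, -0.05, 0.17, 6, 0, -0.05, 0.17, 6.5, 0, -0.05, 0.17, 6.7, 0, -0.05, 0.17, 6.9, 0, -0.05, 0.17, 7, 0, -0.05, 0.17, 7, 0]}}

```text
t: 35.3
tcp_pos: [0.6325, -0.0351, 0.0302]
tool_rot: [0.836, 0.549, 0.008, 0.006]
force: [-0.4, -0.7, -1.3]
finger_gap: 0.275
```

```bash
python3 d.py .6319,-.0350,.0215,66.6; python3 -c "
from h import *
s=snap('wrist','w23')
im=s['frame'][110:330,130:400,::-1];im=np.clip(im.astype(int)*2,0,255).astype(np.uint8);cv2.imwrite('pics/w23c.png',cv2.resize(im,None,fx=2.7,fy=2.7,interpolation=cv2.INTER_CUBIC))"
```

```text
t 35.30 tcp [ 0.6325 -0.0351  0.0302] yaw 66.66 tilt 1.14 F [-0.4 -0.7 -1.3] gap 23.5 mm q6 9.8
.6319,-.0350,.0215,66.6 -> [-0.02 -0.07  0.86] turn 0.1 rows>=0.2 xyz R cols not printed
```

View pics/w23c.png

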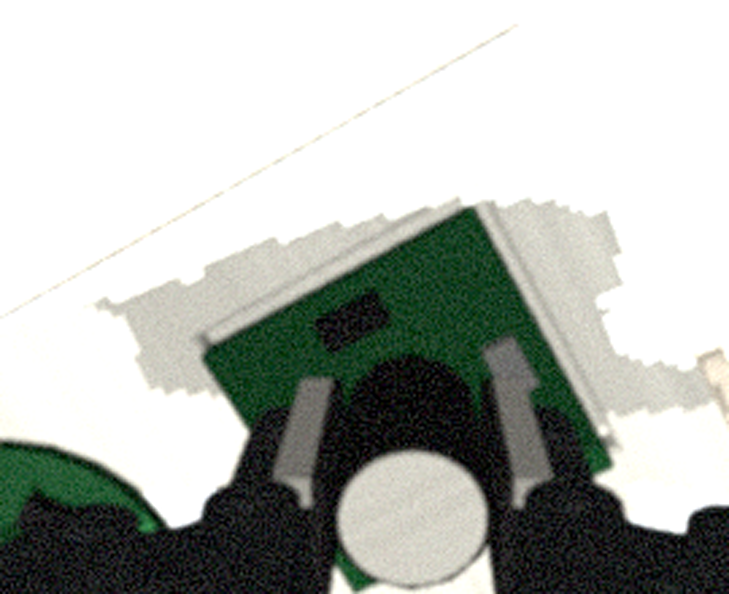

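```bash
python3 hsq.py w23 290; python3 - <<'E'
from h import *
s=load('w23')
L,Rr,T=[atz(s,130+u/2.7,110+v/2.7,.014)[:2]*1e3 for u,v in((203,338),(613,445),(484,203))]
print(L,Rr,T,'mid of diag',(L+Rr)/2,'len',np.linalg.norm(L-Rr),'TL len',np.linalg.norm(T-L),np.linalg.norm(T-Rr))
d=T-L;print('ang',np.degrees(np.arctan2(d[1],d[0])))
E
```

```text
board depth z 0.022888293348394637 assumed 0.02338905038869333 n 4267
n 18 centre [631.9 -35.6] ang 4.9 res 0.42 rel world [-0.6 -0.6] tool [-0.7 -0.3] yaw 66.7
[600.75083058 -10.48930907] [663.62910614 -62.34387725] [658.64377537  -7.75148543] mid of diag [632.18996836 -36.41659316] len 81.50198634557916 TL len 57.95764604393901 54.8195473077878
ang 2.7075657589604867
```

>>> {"fn": "drive_tool", "kwargs": {"deltas": [-0.03, 0, 0.15, 0, -0.03, 0, 0.3, 0, -0.03, 0, 0.4, 0, -0.03, 0, 0.5, 0, -0.03, 0, 0.55, 0]}}

```text
t: 35.85
tcp_pos: [0.6324, -0.0354, 0.0245]
tool_rot: [0.836, 0.549, 0.008, 0.006]
force: [-0.7, 0.0, 0.0]
finger_gap: 0.271
```

```bash
python3 d.py .6325,-.0354,.0215,66.6
```

```text
t 35.85 tcp [ 0.6324 -0.0354  0.0245] yaw 66.65 tilt 1.13 F [-0.7  0.   0. ] gap 23.2 mm q6 9.7
.6325,-.0354,.0215,66.6 -> [-0.    0.01  0.3 ] turn 0.1 rows>=0.1 xyz R cols not printed
```

>>> {"fn": "drive_tool", "kwargs": {"deltas": [0, 0, 0.1, 0, 0, 0, 0.2, 0, 0, 0, 0.3, 0, 0, 0, 0.3, 0]}}

```text
t: 36.25
tcp_pos: [0.6324, -0.0354, 0.0218]
tool_rot: [0.836, 0.549, 0.008, 0.006]
force: [0.5, 0.3, 1.5]
finger_gap: 0.275
```

>>> {"fn": "drive_tool", "kwargs": {"deltas": [0, 0, 0.05, 0, 0, 0, 0.08, 0]}}

```text
t: 36.45
tcp_pos: [0.6325, -0.0355, 0.0216]
tool_rot: [0.835, 0.549, 0.008, 0.006]
force: [-2.1, -0.4, 7.0]
finger_gap: 0.275
```

Contact with the recess floor. Releasing and lifting.

>>> {"fn": "drive_tool", "kwargs": {"deltas": [0, 0, 0, 0, 0, 0, 0, 0, 0, 0, 0, 0, 0, 0, 0, 0], "hand": 5}}

```text
t: 36.85
tcp_pos: [0.6325, -0.0354, 0.0214]
tool_rot: [0.835, 0.549, 0.008, 0.006]
force: [-0.1, 0.1, -0.1]
finger_gap: 0.586
```

>>> {"fn": "drive_tool", "kwargs": {"deltas": [0, 0, -1, 0, 0, 0, -3, 0, 0, 0, -6, 0, 0, 0, -9.5, 0, 0, 0, -13, 0, 0, 0, -16, 0, 0, 0, -17.5, 0, 0, 0, -18, 0]}}

```text
t: 37.65
tcp_pos: [0.6302, -0.0355, 0.2046]
tool_rot: [0.835, 0.549, 0.01, 0.008]
force: [0.8, 0.0, -0.6]
finger_gap: 0.586
```

```bash
python3 -c "
from h import *
snap('wrist','w24')"; python3 loc.py w24 h; python3 d.py .408,.2415,.2,66.6
```

```text
board px [277. 182.] [245 151  70  69] z 0.0144 rect [631.5 -36.2] [54.2 54.5] 5.4 circ [631.6 -36.4] 36.8 fill 0.99 cap (array([632.1, -36. ]), 12.0, np.float64(0.0508))
board px [208. 221.] [174 197  62  59] z 0.0144 rect [543.5 -43.8] [60.5 64. ] 24.7 circ [542.4 -44.6] 32.8 fill 0.81 cap (array([542.2, -44. ]), 12.0, np.float64(0.0507))
tray [593.17 -83.68   5.01] score -15.619657516479492
  rdTR [ 641.9 -124.6]
  rdBL [544.4 -42.8]
  sqTL [634.1 -34.9]
  sqBR [ 552.3 -132.4]
t 37.70 tcp [ 0.6298 -0.0354  0.2039] yaw 66.67 tilt 1.35 F [-0.1  0.7  0.7] gap 49.8 mm q6 9.8
.408,.2415,.2,66.6 -> [ 16.64 -31.34  -0.18] turn 0.1 rows>=7.1 xyz R cols not printed
```

View pics/w24.png

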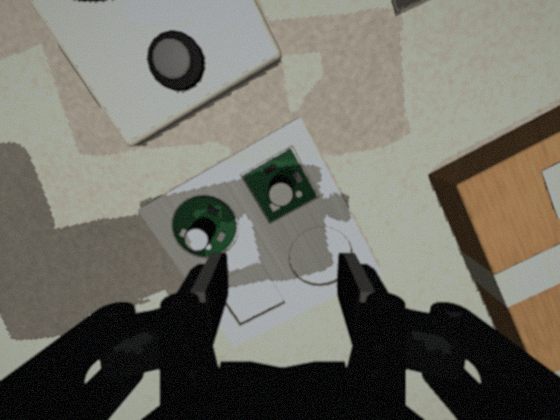

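>>> {"fn": "drive_tool", "kwargs": {"deltas": [1.2, -2.3, 0, 0, 3.3, -6.2, 0, 0, 5.5, -10.4, 0, 0, 7.7, -14.5, -0.1, 0, 9.9, -18.7, -0.1, 0, 12.1, -22.8, -0.1, 0, 14.1, -26.5, -0.2, 0, 15.6, -29.3, -0.2, 0, 16.4, -30.8, -0.2, 0, 16.6, -31.3, -0.2, 0, 16.6, -31.3, -0.2, 0, 16.6, -31.3, -0.2, 0]}}

```text
t: 38.9
tcp_pos: [0.4088, 0.2405, 0.1999]
tool_rot: [0.836, 0.549, 0.009, 0.007]
force: [-0.3, -0.2, -0.1]
finger_gap: 0.583
```

```bash
python3 -c "
from h import *
snap('wrist','w25')"; python3 loc.py w25; python3 d.py .4085,.2413,.05,66.6 .4085,.2413,.0125,66.6
```

```text
board px [277. 166.] [247 153  62  30] z 0.0064 rect [415.3 257.2] [29.5 62.5] 66.4 circ [410.1 245.3] 31.3 fill 0.78 cap (array([408.5, 242.1]), 11.8, np.float64(0.0427))
board px [540. 324.] [523 302  37  51] z 0.0145 rect [625.8 -36.5] [44.3 54.9] 5.8 circ [626.1 -35.3] 33.6 fill 0.66 cap None
t 38.95 tcp [0.409  0.2403 0.2   ] yaw 66.60 tilt 1.36 F [ 1.  -0.3 -0.1] gap 49.7 mm q6 41.0
.4085,.2413,.05,66.6 -> [-0.04 -0.42 14.99] turn 0.0 rows>=3.0 xyz R cols not printed
.4085,.2413,.0125,66.6 -> [-0.07 -0.51 18.74] turn 0.0 rows>=3.7 xyz R cols not printed
```

View pics/w25.png

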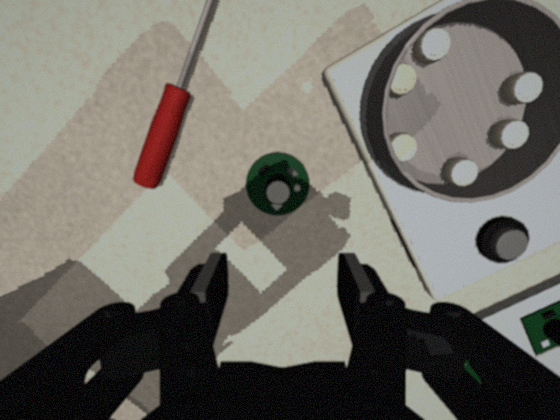

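>>> {"fn": "drive_tool", "kwargs": {"deltas": [0, -0.1, 2.5, 0, 0, -0.2, 6, 0, 0, -0.3, 10, 0, 0, -0.4, 13.5, 0, 0, -0.4, 16, 0, 0, -0.5, 17.5, 0, 0, -0.5, 18.4, 0, 0, -0.5, 18.8, 0, 0, -0.5, 18.8, 0, 0, -0.5, 18.8, 0]}}

```text
t: 39.95
tcp_pos: [0.4095, 0.2419, 0.0125]
tool_rot: [0.836, 0.549, 0.01, 0.008]
force: [-0.2, -0.9, 0.3]
finger_gap: 0.586
```

>>> {"fn": "drive_tool", "kwargs": {"deltas": [0, 0, 0, 0, 0, 0, 0, 0, 0, 0, 0, 0, 0, 0, 0, 0, 0, 0, 0, 0, 0, 0, 0, 0, 0, 0, 0, 0, 0, 0, 0, 0], "hand": 2, "squeeze": 20}}

```text
t: 40.75
tcp_pos: [0.4101, 0.2422, 0.0136]
tool_rot: [0.836, 0.549, 0.011, 0.008]
force: [0.6, 0.3, 5.5]
finger_gap: 0.271
```

>>> {"fn": "drive_tool", "kwargs": {"deltas": [0, 0, -0.5, 0, 0, 0, -1.5, 0, 0, 0, -3, 0, 0, 0, -5, 0, 0, 0, -7, 0, 0, 0, -9, 0, 0, 0, -11, 0, 0, 0, -12.5, 0, 0, 0, -13, 0, 0, 0, -13, 0]}}

```text
t: 41.75
tcp_pos: [0.4068, 0.2424, 0.1445]
tool_rot: [0.836, 0.549, 0.012, 0.008]
force: [-0.0, 0.0, -1.5]
finger_gap: 0.27
```

```bash
python3 -c "
from h import *
snap('wrist','w26')"; python3 held.py w26 270; python3 d.py .6405,-.1249,.13,30
```

```text
board depth z 0.1374636242012816 assumed 0.1369991910657321 n 4866
centre [0.4062 0.2416] res 0.0003106763580514241 tcp-rel world mm [-0.2 -0.7] tool [-0.7  0.1]
t 41.80 tcp [0.4064 0.2423 0.1438] yaw 66.60 tilt 1.57 F [-1.  -0.1 -0.5] gap 23.6 mm q6 41.5
.6405,-.1249,.13,30 -> [-24.41  36.03   2.06] turn 36.6 rows>=8.7 xyz R cols not printed
```

View pics/w26.png

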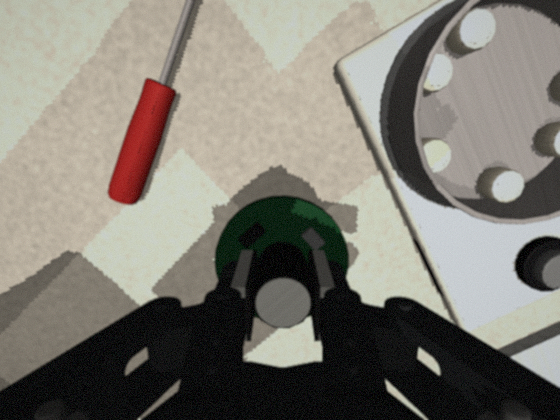

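>>> {"fn": "drive_tool", "kwargs": {"deltas": [-1.4, 2, 0, 2, -4, 5.8, 0.2, 6, -6.8, 10, 0.5, 10, -9.6, 14.1, 0.8, 14.5, -12.4, 18.2, 1, 19, -15.2, 22.4, 1.3, 23, -18, 26.5, 1.6, 27, -20.6, 30.4, 1.8, 31, -22.8, 33.6, 2, 34, -24, 35.4, 2, 36, -24.4, 36, 2, 36.6, -24.4, 36, 2, 36.6]}}

```text
t: 43.0
tcp_pos: [0.6396, -0.125, 0.1291]
tool_rot: [0.966, 0.258, 0.012, 0.003]
force: [0.2, 0.2, -1.5]
finger_gap: 0.271
```

```bash
python3 -c "
from h import *
s=snap('wrist','w27')
from loc import *
holes(s,None)"; python3 held.py w27 270; python3 d.py .6405,-.1249,.08,30
```

```text
tray [593.01 -83.79   4.19] score -8.67188549041748
  rdTR [ 641.2 -125.4]
  rdBL [544.8 -42.2]
  sqTL [634.6 -35.6]
  sqBR [ 551.4 -132. ]
board depth z 0.12217389845644436 assumed 0.12247265971072346 n 4700
centre [ 0.6386 -0.1255] res 0.0003702982750523208 tcp-rel world mm [-0.4 -1.7] tool [-1.2  1.3]
t 43.05 tcp [ 0.639  -0.1238  0.1293] yaw 30.02 tilt 1.39 F [-0.3  0.5 -0.4] gap 23.2 mm q6 38.6
.6405,-.1249,.08,30 -> [-0.03  0.12  4.93] turn 0.0 rows>=1.0 xyz R cols not printed
```

View pics/w27.png

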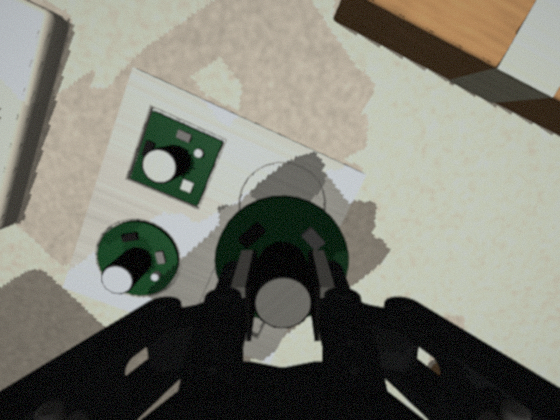

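```bash
python3 d.py .641,-.1242,.05,30
```

```text
t 43.05 tcp [ 0.639  -0.1238  0.1293] yaw 30.02 tilt 1.39 F [-0.3  0.5 -0.4] gap 23.2 mm q6 38.6
.641,-.1242,.05,30 -> [-0.01  0.05  7.93] turn 0.0 rows>=1.6 xyz R cols not printed
```

>>> {"fn": "drive_tool", "kwargs": {"deltas": [0, 0.05, 1.5, 0, 0, 0.05, 3.5, 0, 0, 0.05, 5.5, 0, 0, 0.05, 7, 0, 0, 0.05, 7.8, 0, 0, 0.05, 8, 0, 0, 0.05, 8, 0, 0, 0.05, 8, 0]}}

```text
t: 43.85
tcp_pos: [0.6418, -0.1243, 0.0501]
tool_rot: [0.966, 0.259, 0.012, 0.003]
force: [0.2, 0.7, -1.1]
finger_gap: 0.272
```

```bash
python3 -c "
from h import *
s=snap('wrist','w28')
im=s['frame'][110:330,130:430,::-1];im=np.clip(im.astype(int)*2,0,255).astype(np.uint8);cv2.imwrite('pics/w28c.png',cv2.resize(im,None,fx=2.6,fy=2.6,interpolation=cv2.INTER_CUBIC))
print(proj(s,[[.6406,-.1248,.014],[.6406+.0345*np.cos(.52),-.1248+.0345*np.sin(.52),.014]]))
for a in range(-60,140,20):
  q=proj(s,[.6406+.0345*np.cos(np.radians(a)),-.1248+.0345*np.sin(np.radians(a)),.014])[0];print(a,((q-[130,110])*2.6).round(0),end=';')
"; python3 held.py w28 270; python3 d.py .641,-.1242,.03,30
```

```text
[[280.88016902 242.24427151]
 [281.0299422  182.87753981]]
-60 [548. 343.];-40 [541. 292.];-20 [515. 246.];0 [473. 211.];20 [420. 192.];40 [364. 192.];60 [311. 211.];80 [269. 247.];100 [243. 293.];120 [236. 345.];board depth z 0.04317454809676885 assumed 0.043484685651866514 n 4846
centre [ 0.6408 -0.1246] res 0.00028535502168113957 tcp-rel world mm [-1.1 -0.2] tool [-1.  -0.3]
t 43.90 tcp [ 0.6418 -0.1244  0.0503] yaw 30.02 tilt 1.49 F [ 0.6 -0.2 -0.6] gap 23.6 mm q6 38.5
.641,-.1242,.03,30 -> [-0.11 -0.08  2.03] turn 0.0 rows>=0.4 xyz R cols not printed
```

View pics/w28c.png

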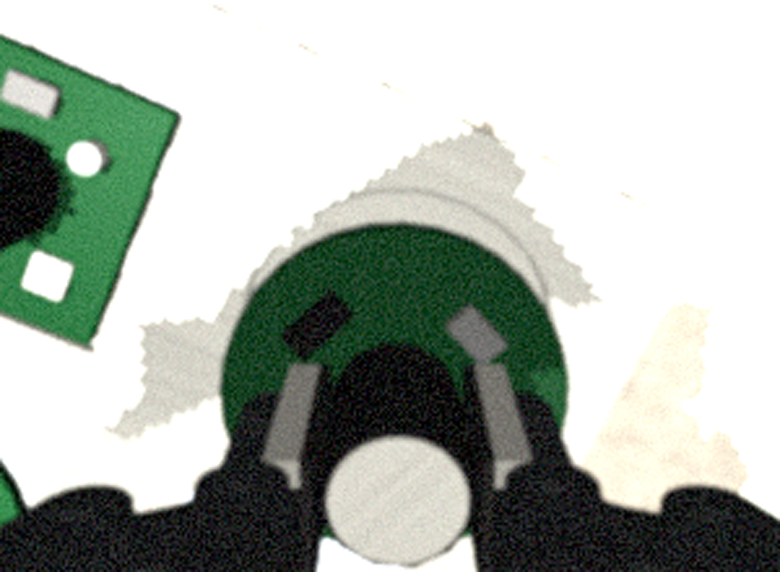

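```bash
python3 d.py .6419,-.1248,.028,30 .6419,-.1248,.0215,30
```

```text
t 43.90 tcp [ 0.6418 -0.1244  0.0503] yaw 30.02 tilt 1.49 F [ 0.6 -0.2 -0.6] gap 23.6 mm q6 38.5
.6419,-.1248,.028,30 -> [-0.07  0.01  2.23] turn 0.0 rows>=0.4 xyz R cols not printed
.6419,-.1248,.0215,30 -> [-0.08  0.    2.88] turn 0.0 rows>=0.6 xyz R cols not printed
```

>>> {"fn": "drive_tool", "kwargs": {"deltas": [0, 0, 0.6, 0, -0.05, 0, 1.3, 0, -0.07, 0, 1.8, 0, -0.07, 0, 2, 0, -0.07, 0, 2.15, 0, -0.07, 0, 2.3, 0, -0.07, 0, 2.4, 0, -0.07, 0, 2.5, 0]}}

```text
t: 44.7
tcp_pos: [0.642, -0.1248, 0.0253]
tool_rot: [0.966, 0.259, 0.013, 0.004]
force: [-0.6, -0.0, -0.8]
finger_gap: 0.27
```

```bash
python3 d.py .6419,-.1248,.0215,30
```

```text
t 44.70 tcp [ 0.642  -0.1248  0.0253] yaw 30.03 tilt 1.51 F [-0.6 -0.  -0.8] gap 23.1 mm q6 38.4
.6419,-.1248,.0215,30 -> [-0.02 -0.01  0.38] turn 0.0 rows>=0.1 xyz R cols not printed
```

>>> {"fn": "drive_tool", "kwargs": {"deltas": [0, 0, 0.1, 0, 0, 0, 0.2, 0, 0, 0, 0.25, 0, 0, 0, 0.25, 0]}}

```text
t: 45.1
tcp_pos: [0.642, -0.1248, 0.0227]
tool_rot: [0.966, 0.259, 0.013, 0.003]
force: [-0.7, -0.1, -1.1]
finger_gap: 0.275
```

>>> {"fn": "drive_tool", "kwargs": {"deltas": [0, 0, 0.05, 0, 0, 0, 0.1, 0, 0, 0, 0.1, 0]}}

```text
t: 45.4
tcp_pos: [0.6422, -0.1248, 0.0219]
tool_rot: [0.966, 0.259, 0.013, 0.004]
force: [0.9, 1.0, 0.4]
finger_gap: 0.273
```

>>> {"fn": "drive_tool", "kwargs": {"deltas": [0, 0, 0.03, 0, 0, 0, 0.03, 0, 0, 0, 0.03, 0, 0, 0, 0.03, 0], "hand": 5}}

```text
t: 45.8
tcp_pos: [0.6422, -0.1248, 0.0216]
tool_rot: [0.966, 0.259, 0.013, 0.004]
force: [0.3, -0.4, 0.0]
finger_gap: 0.585
```

>>> {"fn": "drive_tool", "kwargs": {"deltas": [0, 0, -1, 0, 0, 0, -3, 0, 0, 0, -6, 0, 0, 0, -9.5, 0, 0, 0, -13, 0, 0, 0, -16, 0, 0, 0, -17.5, 0, 0, 0, -18, 0]}}

```text
t: 46.6
tcp_pos: [0.6386, -0.1251, 0.205]
tool_rot: [0.966, 0.259, 0.015, 0.005]
force: [0.6, -0.5, 0.3]
finger_gap: 0.585
```

```bash
python3 -c "
from h import *
snap('wrist','w29');snap('top','t29');snap('scene','s29')"; python3 loc.py w29; python3 d.py .5945,.1045,.2,30
```

```text
board px [199. 150.] [163 115  71  72] z 0.0145 rect [631.7 -36.3] [54.8 55.3] 5.9 circ [631.9 -36.6] 37.8 fill 0.99 cap (array([632.3, -36.6]), 12.0, np.float64(0.0508))
board px [278. 185.] [249 155  63  63] z 0.0143 rect [ 641.  -125.1] [64.4 62.6] 54.8 circ [ 641.2 -125.3] 32.5 fill 0.79 cap (array([ 641.3, -125.3]), 12.0, np.float64(0.0507))
board px [169. 226.] [135 201  63  59] z 0.0145 rect [543.2 -44.5] [63.8 62.8] 73.2 circ [541.7 -44.4] 33.0 fill 0.80 cap (array([542. , -45.2]), 12.5, np.float64(0.0508))
t 46.75 tcp [ 0.637  -0.1246  0.2014] yaw 30.02 tilt 1.49 F [-0.2  0.1 -0.2] gap 49.7 mm q6 38.6
.5945,.1045,.2,30 -> [  7.78 -21.97   0.03] turn 0.0 rows>=4.7 xyz R cols not printed
```

View pics/t29.png

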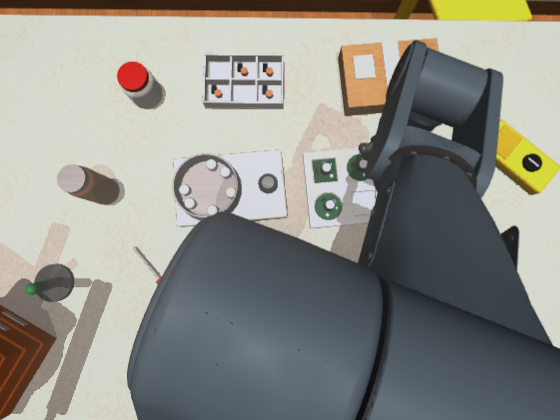

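View pics/s29.png

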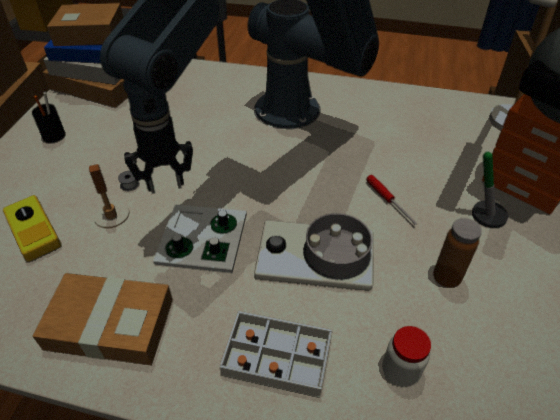

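```bash
python3 - <<'E'
from h import *
for f,(u,v) in(('w24',(173,57)),('w19',(157,48))):
    s=load(f);P=cloud(s);m=np.zeros(P.shape[:2],bool);m[v-35:v+35,u-35:u+35]=1
    z=P[m][:,2];print(f,P[v,u],np.histogram(z,np.arange(.02,.06,.003)))
    q=P[m&(P[...,2]>P[v,u,2]-.003)];e=cv2.minEnclosingCircle((q[:,:2]*1e3).astype(np.float32));print(e,q[:,2].mean())
E
```

```text
w24 [0.59643774 0.10425809 0.04773751] (array([   1, 1592,  550,   42,   43, 1078,  288,   40,  466,  783,    0,
          0,    0]), array([0.02 , 0.023, 0.026, 0.029, 0.032, 0.035, 0.038, 0.041, 0.044,
       0.047, 0.05 , 0.053, 0.056, 0.059]))
((618.60302734375, 71.85594177246094), 56.16556167602539) 0.05132954906687305
w19 [0.59597421 0.10512711 0.04759641] (array([   1, 1582,  556,   33,   59, 1038,  326,   48,  468,  768,    3,
          0,    0]), array([0.02 , 0.023, 0.026, 0.029, 0.032, 0.035, 0.038, 0.041, 0.044,
       0.047, 0.05 , 0.053, 0.056, 0.059]))
((594.09033203125, 54.943580627441406), 64.47345733642578) 0.05162242576247272
```

>>> {"fn": "drive_tool", "kwargs": {"deltas": [0.8, -2.2, 0, 0, 2.2, -6, 0, 0, 3.8, -10.5, 0, 0, 5.3, -15, 0, 0, 6.6, -18.8, 0.5, 0, 7.4, -21, 1.5, 0, 7.8, -21.9, 3, 0, 7.8, -22, 5, 0, 7.8, -22, 7, 0, 7.8, -22, 8.5, 0, 7.8, -22, 9, 0, 7.8, -22, 9, 0], "hand": 0}}

```text
t: 47.95
tcp_pos: [0.5956, 0.1049, 0.1085]
tool_rot: [0.966, 0.259, 0.011, 0.003]
force: [0.3, -0.2, 0.0]
finger_gap: -0.0
```

```bash
python3 -c "
from h import *
snap('wrist','w30')"; python3 d.py .5948,.1045,.05,30 .5948,.1045,.042,30
```

```text
t 48.00 tcp [0.5964 0.1048 0.1095] yaw 30.02 tilt 1.39 F [-0.2  0.1  0.5] gap 0.1 mm q6 59.4
.5948,.1045,.05,30 -> [-0.28 -0.13  5.95] turn 0.0 rows>=1.2 xyz R cols not printed
.5948,.1045,.042,30 -> [-0.3  -0.14  6.75] turn 0.0 rows>=1.4 xyz R cols not printed
```

View pics/w30.png

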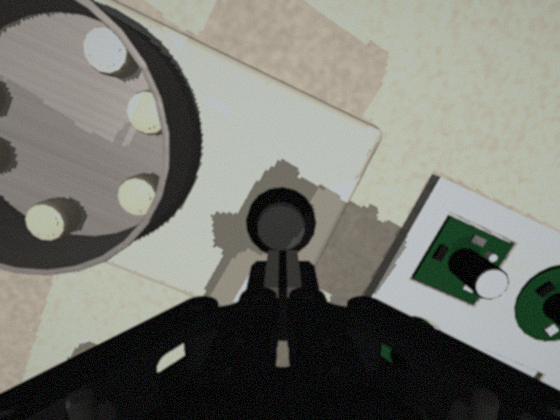

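>>> {"fn": "drive_tool", "kwargs": {"deltas": [-0.1, -0.05, 1.5, 0, -0.2, -0.1, 3.5, 0, -0.3, -0.1, 5, 0, -0.3, -0.1, 5.7, 0, -0.3, -0.1, 6.1, 0, -0.3, -0.1, 6.3, 0, -0.3, -0.1, 6.5, 0, -0.3, -0.1, 6.6, 0, -0.3, -0.1, 6.7, 0, -0.3, -0.1, 6.75, 0]}}

```text
t: 49.0
tcp_pos: [0.5953, 0.1042, 0.0426]
tool_rot: [0.966, 0.259, 0.012, 0.003]
force: [-0.1, -0.9, 3.9]
finger_gap: -0.002
```

```bash
python3 d.py .5948,.1045,.042,30
```

```text
t 49.00 tcp [0.5953 0.1042 0.0426] yaw 30.02 tilt 1.45 F [-0.1 -0.9  3.9] gap -0.1 mm q6 59.3
.5948,.1045,.042,30 -> [-0.03 -0.05  0.05] turn 0.0 rows>=0.0 xyz R cols not printed
```

>>> {"fn": "drive_tool", "kwargs": {"deltas": [0, 0, 0.1, 0, 0, 0, 0.2, 0, 0, 0, 0.25, 0, 0, 0, 0.25, 0]}}

```text
t: 49.4
tcp_pos: [0.5953, 0.1042, 0.0411]
tool_rot: [0.966, 0.259, 0.012, 0.003]
force: [-2.2, 0.4, 9.3]
finger_gap: 0.002
```

Fully down: the force of 9.3 N is above the 5 N spring, so it has hit the stop. Releasing and backing off.

>>> {"fn": "drive_tool", "kwargs": {"deltas": [0, 0, 0, 0, 0, 0, 0, 0, 0, 0, -1, 0, 0, 0, -3, 0, 0, 0, -6, 0, 0, 0, -9.5, 0, 0, 0, -13, 0, 0, 0, -16, 0, 0, 0, -18, 0, -1, 0, -18.5, 0, -2, 0, -18.5, 0]}}

```text
t: 50.5
tcp_pos: [0.5727, 0.094, 0.2259]
tool_rot: [0.966, 0.259, 0.013, 0.004]
force: [0.7, 0.3, -0.7]
finger_gap: 0.0
```

```bash
python3 -c "
from h import *
snap('wrist','w31');snap('top','t31');snap('scene','s31')"; python3 loc.py w31; python3 d.py; python3 - <<'E'
from h import *
s=load('s31');im=cv2.resize(s['frame'][150:300,60:400,::-1],None,fx=2.3,fy=2.3,interpolation=cv2.INTER_CUBIC);cv2.imwrite('pics/s31c.png',im)
E
```

```text
board px [405. 194.] [377 166  67  62] z 0.0144 rect [631.5 -36.2] [55.1 55.9] 6.3 circ [631.8 -36.8] 37.8 fill 0.98 cap (array([632., -36.]), 12.1, np.float64(0.0507))
board px [474. 226.] [449 202  59  55] z 0.0145 rect [ 639.  -123.2] [64.  60.6] 0.3 circ [ 639.7 -125.4] 32.7 fill 0.82 cap (array([639.4, -86.2]), 51.8, np.float64(0.0508))
board px [368. 262.] [342 240  57  52] z 0.0145 rect [542.5 -42.6] [61.4 64.1] 61.8 circ [541.7 -44.5] 32.9 fill 0.81 cap (array([541.7, -44.4]), 12.6, np.float64(0.0507))
t 50.65 tcp [0.5713 0.0938 0.224 ] yaw 29.98 tilt 1.22 F [ 0.9 -0.1  0.2] gap -0.0 mm q6 58.3
```

View pics/s31c.png

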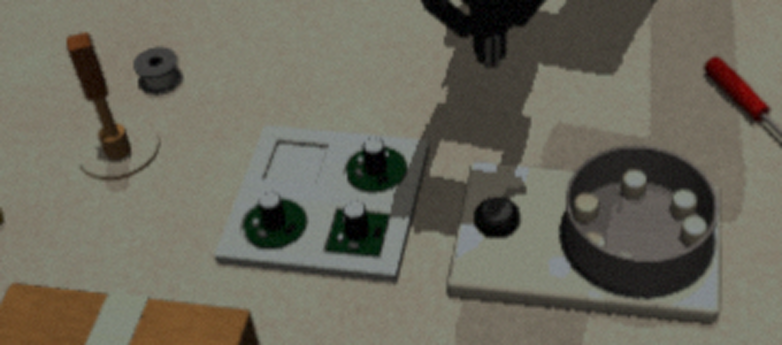

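View pics/w31.png

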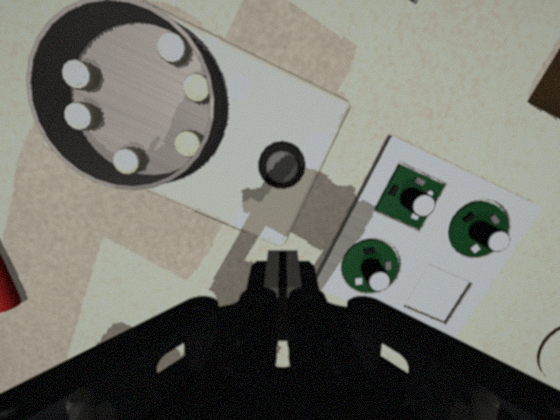

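```bash
python3 - <<'E'
from h import *
s=load('w31');print('button',cloud(s)[163,285])
print(manip.sign_off())
E
```

```text
button [0.59889407 0.10310854 0.0466613 ]
the job is handed in; nothing more can be done
None
```

I carried out all four steps and handed the job in at about 51 s of robot time. The hand-in gives no verdict, so the results below are my own camera and force readings.

- **Beads:** I swept the stirrer round the pot about twice with its foot 6–9 mm off the floor. Five beads ended about 35–55 mm from where they started. The last pictures show all six in the pot. The force peaked around 16 N at the tool, from beads wedged against the wall; I could not read the force between stirrer and pot directly.
- **Stirrer:** It stands upright and released on the coaster, about 5 mm from the coaster's centre.
- **Boards:** I found three: two round and one square; no fourth was in view. Each was gripped at 20 N and now lies flat in a recess of its own shape. Board tops measure about 14.4 mm above the table, level with the plate, and they sit within about 1–2 mm of the recess centres.
- **Start button:** I pressed it to its stop (9.3 N at the end) and let go. Its top reads 46.7 mm, against 47.6 mm before, so it came back up to within about 1 mm.
- **Bystanders:** I saw no movement of the solder reel, tea jar or screwdriver, and the arm is clear of everything.

Two checks disagreed. Automatic fits of the drying plate were 2–3 mm out when the held board or gripper hid part of it, so I used the clear-view fits instead. The tool also drifted to a tilt of about 1.5°, but the boards still seated flat.

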